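Load two camera modules under the lips of a test carrier

ROBOT

A 6-joint arm with a two-finger parallel gripper is mounted at the origin on the work surface. World frame = base frame: x ahead of the robot, y to its left, z up, the work surface at z = 0. Lengths are in m, angles in degrees, forces in N, time in s.
With the tool pointing down it reaches from about 0.35 to 0.875 m from the base axis. Payload 4.2 kg.
Tool frame: the origin (TCP) lies on the mounting face of the last link; the fingertips stand 182 mm ahead of it and the grasp point (between the pads) lies 164 mm ahead of it (r.tcp_to_grasp is the distance from the TCP to the grasp point, in m); z points along the fingers, y is the line along which they close (so a half turn about z gives the same grasp; the last joint's range is limited). The gripper opens to 87 mm and grips with 3 to 60 N. Pads are 19 mm wide; open, the fingers measure 117 mm over their backs; the gripper's body (75 mm by 190 mm) begins 51 mm behind the grasp point.
Start: joints at [84.488, 22.042, 0.453, 0, -68.411, -14.817], TCP at [0.217, 0.586, 0.405] pointing down, gripper open.
Joint ranges: [-179.83, 179.83], [-69.29, 118.12], [-61.27, 80.66], [-181.25, 117.63], [-171.15, -9.14], [-177.46, 177.46]. Speed limits (degrees/s): [159.86, 159.86, 180, 180, 180, 180].

INTERFACE

Orientations are given as a 3x3 rotation matrix whose columns are the frame's x, y, z axes.
In Python, from station import sense, eyes, r gives the robot as it stands.
- The arm moves only by the tool jog_arm, never from a script. Its argument "increments" is a list of rows, each a list of 4 numbers: the shift along the tool's x, y, z normalised to -1 to 1, where 1 is 0.02 m, then the turn about the tool's z normalised to -1 to 1, where 1 is 0.08 rad. A call has 1 to 10 rows; each row shifts and turns the commanded pose from where the row before left it, along the tool's axes as they then stand; what a row does not reach is not made up. A row lasts 1/10 s, in which the tool goes at most 50 mm and 8.59 degrees, less where a joint would pass 70% of its speed; a pose out of reach is approached as far as the arm can. A call with a number of a shift or a turn outside -1 to 1 is refused whole. A call with a gripper value outside its range is refused whole. "grip" is the finger opening in mm, from 0 to 87, set as the call begins (left out, the last holds). The fingers move at their own pace and stop on an object; the grip force is fixed at half the most. Time passes only in rows, so rows that do not move let the fingers close. It gives the time, the measured TCP pose, the force, the opening and the grip force at its end, in the units of the state.
- sense(): the state, without advancing time (a new reading comes with each control period).
- eyes.capture(name): name is "side" or "top" or "wrist"; returns the picture (400x640x3 uint8, blue, green, red); there is no depth.
- eyes.get_calibration(name): a dict with "camera_matrix" (3x3 intrinsics, pixels), "R" (3x3) and "t" (3): a world point X has camera coordinates R X + t; the wrist camera has in their place "T_tool_cam" (4x4, takes a point from camera to tool coordinates, whose origin is the TCP and whose axes are the flange's). Camera axes: x right, y down, z forward; pixel columns grow to the right and rows downward; lengths in m; the calibration is good to about 2 mm. The wrist camera is an equidistant fisheye: a pixel r from the principal point sees the ray r / f radians off the axis. A picture is of the moment at which its call begins: read the wrist's pose just before it. get_calibration takes no time and is no camera call.
- r.finish_job(): hands the job in; it is judged then, once.
Trained networks look in the newest picture that a camera, given by its name, has taken for a name from the list of things; names that differ only in an ending like _2 or _b are one class to them, and where a whole thing is asked for, a point or a joint stands for the part that bears it (a point fixed in the world has none). Each returns a list of dicts, best first, with "conf" (0 to 1); they miss things now and then, are a little off and sometimes report something else, mostly with a low value. They report only what shows in the picture. A call takes as long as a camera call. They do not tell look-alikes from the thing itself.
- eyes.spot_in(camera, name): "centre" ([x, y, z] in m, in world coordinates, good to about 4 mm: the middle of the surface that is visible of it).
- eyes.outline_of(camera, name): "mask" (400x640 bool, what is visible of it).
The state is a dict: "time_s": time; "joints": joint angles; "joint_velocities": joint speeds; "effort": joint torques, N m; "tcp_pos": TCP position; "ee_rot": TCP orientation; "wrist_force": force on the tool from outside, world axes, zero at the start; "moment": the same for the moment, N m; "gripper_width": opening from 0.0 (shut) to 1.0 (fully open); "gripper_force": force on a finger pad.
Only numpy, scipy, OpenCV 4.12 (cv2) and the standard library are available. Lean on these libraries where they do the work, as an engineer would, in place of code of your own. Each camera call takes 0.05 s, during which the arm holds its last target. There are 200 camera calls.

TASK

Lift the dust cover off the test carrier and lay it flat on the rubber pad. Then load the two camera modules from the tote one by one into the carrier's two pockets, nose under the lip and lens up, so that each lies flat on its pocket's floor; do not force them, and leave the bottle, the jar and the screwdriver alone.

Things in the scene. Friction and masses are not known exactly. Their poses are not given: they have to be found in the camera images.
- carrier: black test carrier fixed on the bench, 90 (x) x 190 (y) x 10 mm base with two pockets framed in aluminium, side by side at y = -42 and +42 mm; at y = +-88 mm two black rails 5 mm thick, up to 25 mm high. Highest point 25 mm. Origin: middle of its underside; x points from the lips (robot side) to the tail walls.
- pocket0 (a point): middle of a pocket's floor, 10 mm above the bench, axes as the carrier. Pocket: 50.5 mm long (x), 29 mm wide (y). Side walls and tail wall (at +x) rise 7 mm above the floor. The nose wall at -x has a lip overhanging the pocket by 7 mm, underside 11 mm, top 15 mm above the floor: the opening is only 43.5 mm long, so a module cannot go in level.
- pocket1 (a point): the same for the second pocket. A module goes in nose first: tail raised some 12 to 20 degrees, nose down under the lip till it meets the nose wall, then the tail drops inside the tail wall. The wrong way round it does not fit (housing meets lip).
- cover: loose grey dust cover lying on the carrier over both pockets: plate 100 (x) x 190 (y) x 4 mm, with a black grip bar in its middle 50 (x) x 14 (y) mm rising 28 mm above the plate. 150 g. Origin: middle of the plate's underside.
- pad: flat dark rubber pad fixed on the bench, 170 (x) x 230 (y) x 3 mm, on the other side of the carrier from the tote. Origin: middle of its underside.
- tote: shallow black tote with a cream liner, fixed, 216 x 216 mm outside, walls 6 mm thick and 16 mm high, liner's top (on which the modules lie) 4 mm above the bench. Left or right of the carrier. Origin: middle of its underside.
- camera_a: camera module: aluminium base plate 48 (x) x 26 (y) x 6 mm; on it a black housing 24 (x) x 20 (y) x 26 mm, lens on top, its middle 9 mm to +x of the plate's. 21 mm of bare plate sticks out at the -x end (the nose, with a brass strip), 3 mm at the tail. 32 mm high less lens, 70 g. Lies lens up in the tote. Origin: middle of the plate's underside, z up. Grip the housing's 20 mm width.
- camera_b: second camera module: aluminium base plate 48 (x) x 26 (y) x 6 mm; on it a black housing 24 (x) x 20 (y) x 26 mm, lens on top, its middle 9 mm to +x of the plate's. 21 mm of bare plate sticks out at the -x end (the nose, with a brass strip), 3 mm at the tail. 32 mm high less lens, 70 g. Lies lens up in the tote. Origin: middle of the plate's underside, z up. Grip the housing's 20 mm width.
- bottle: bystander: closed white bottle, 52 mm across, 130 mm high, behind the carrier. Origin: middle of its underside.
- jar: bystander: small closed glass jar, 48 mm across, 50 mm high. Origin: middle of its underside.
- driver: bystander: black-handled screwdriver lying on the bench behind the carrier.
Things that resemble listed ones, but are neither listed nor needed, are in the scene too. What is shaped like the camera_b but orange is not meant.

How it is judged (in metres and radians):
On the way, in this order (a step that is already met when the one before it is completed fails the run):
1. the cover lies flat on the pad, let go (x of cover in the frame of pad between -0.08 and 0.08 m and y of cover in the frame of pad between -0.11 and 0.11 m and z of cover in the frame of pad below 0.007 m and angle between cover's own z axis and vertical below 0.05 rad and contact force between the fingers and cover below 0.3 N and linear speed of cover below 0.02 m/s), for 0.2 s.
2. one module lies home in a pocket, let go (((x of camera_a in the frame of pocket0 between -0.004 and 0.004 m and y of camera_a in the frame of pocket0 between -0.003 and 0.003 m and z of camera_a in the frame of pocket0 between -0.003 and 0.002 m and angle between camera_a's own z axis and vertical below 0.06 rad and angle between the x axis of camera_a and the x axis of carrier, either way round below 0.12 rad and contact force between the fingers and camera_a below 0.3 N and linear speed of camera_a below 0.02 m/s) or (x of camera_a in the frame of pocket1 between -0.004 and 0.004 m and y of camera_a in the frame of pocket1 between -0.003 and 0.003 m and z of camera_a in the frame of pocket1 between -0.003 and 0.002 m and angle between camera_a's own z axis and vertical below 0.06 rad and angle between the x axis of camera_a and the x axis of carrier, either way round below 0.12 rad and contact force between the fingers and camera_a below 0.3 N and linear speed of camera_a below 0.02 m/s) or (x of camera_b in the frame of pocket0 between -0.004 and 0.004 m and y of camera_b in the frame of pocket0 between -0.003 and 0.003 m and z of camera_b in the frame of pocket0 between -0.003 and 0.002 m and angle between camera_b's own z axis and vertical below 0.06 rad and angle between the x axis of camera_b and the x axis of carrier, either way round below 0.12 rad and contact force between the fingers and camera_b below 0.3 N and linear speed of camera_b below 0.02 m/s) or (x of camera_b in the frame of pocket1 between -0.004 and 0.004 m and y of camera_b in the frame of pocket1 between -0.003 and 0.003 m and z of camera_b in the frame of pocket1 between -0.003 and 0.002 m and angle between camera_b's own z axis and vertical below 0.06 rad and angle between the x axis of camera_b and the x axis of carrier, either way round below 0.12 rad and contact force between the fingers and camera_b below 0.3 N and linear speed of camera_b below 0.02 m/s))), for 0.2 s.
3. each pocket holds one module lying home, let go ((((x of camera_a in the frame of pocket0 between -0.004 and 0.004 m and y of camera_a in the frame of pocket0 between -0.003 and 0.003 m and z of camera_a in the frame of pocket0 between -0.003 and 0.002 m and angle between camera_a's own z axis and vertical below 0.06 rad and angle between the x axis of camera_a and the x axis of carrier, either way round below 0.12 rad and contact force between the fingers and camera_a below 0.3 N and linear speed of camera_a below 0.02 m/s) and (x of camera_b in the frame of pocket1 between -0.004 and 0.004 m and y of camera_b in the frame of pocket1 between -0.003 and 0.003 m and z of camera_b in the frame of pocket1 between -0.003 and 0.002 m and angle between camera_b's own z axis and vertical below 0.06 rad and angle between the x axis of camera_b and the x axis of carrier, either way round below 0.12 rad and contact force between the fingers and camera_b below 0.3 N and linear speed of camera_b below 0.02 m/s)) or ((x of camera_a in the frame of pocket1 between -0.004 and 0.004 m and y of camera_a in the frame of pocket1 between -0.003 and 0.003 m and z of camera_a in the frame of pocket1 between -0.003 and 0.002 m and angle between camera_a's own z axis and vertical below 0.06 rad and angle between the x axis of camera_a and the x axis of carrier, either way round below 0.12 rad and contact force between the fingers and camera_a below 0.3 N and linear speed of camera_a below 0.02 m/s) and (x of camera_b in the frame of pocket0 between -0.004 and 0.004 m and y of camera_b in the frame of pocket0 between -0.003 and 0.003 m and z of camera_b in the frame of pocket0 between -0.003 and 0.002 m and angle between camera_b's own z axis and vertical below 0.06 rad and angle between the x axis of camera_b and the x axis of carrier, either way round below 0.12 rad and contact force between the fingers and camera_b below 0.3 N and linear speed of camera_b below 0.02 m/s)))), for 0.2 s.
At the end, for the whole second after the job is handed in: Each pocket holds one camera module, lens up, flat on the pocket's floor (within 2 mm of it and 3.5 degrees of level), lengthwise within 4 mm and sideways within 3 mm of the pocket's middle, let go and still; the cover lies flat on the pad (its middle over the pad), let go and still (all of step 1 and (((x of camera_a in the frame of pocket0 between -0.004 and 0.004 m and y of camera_a in the frame of pocket0 between -0.003 and 0.003 m and z of camera_a in the frame of pocket0 between -0.003 and 0.002 m and angle between camera_a's own z axis and vertical below 0.06 rad and angle between the x axis of camera_a and the x axis of carrier, either way round below 0.12 rad and contact force between the fingers and camera_a below 0.3 N and linear speed of camera_a below 0.02 m/s) and (x of camera_b in the frame of pocket1 between -0.004 and 0.004 m and y of camera_b in the frame of pocket1 between -0.003 and 0.003 m and z of camera_b in the frame of pocket1 between -0.003 and 0.002 m and angle between camera_b's own z axis and vertical below 0.06 rad and angle between the x axis of camera_b and the x axis of carrier, either way round below 0.12 rad and contact force between the fingers and camera_b below 0.3 N and linear speed of camera_b below 0.02 m/s)) or ((x of camera_a in the frame of pocket1 between -0.004 and 0.004 m and y of camera_a in the frame of pocket1 between -0.003 and 0.003 m and z of camera_a in the frame of pocket1 between -0.003 and 0.002 m and angle between camera_a's own z axis and vertical below 0.06 rad and angle between the x axis of camera_a and the x axis of carrier, either way round below 0.12 rad and contact force between the fingers and camera_a below 0.3 N and linear speed of camera_a below 0.02 m/s) and (x of camera_b in the frame of pocket0 between -0.004 and 0.004 m and y of camera_b in the frame of pocket0 between -0.003 and 0.003 m and z of camera_b in the frame of pocket0 between -0.003 and 0.002 m and angle between camera_b's own z axis and vertical below 0.06 rad and angle between the x axis of camera_b and the x axis of carrier, either way round below 0.12 rad and contact force between the fingers and camera_b below 0.3 N and linear speed of camera_b below 0.02 m/s)))); the robot touches nothing.
It fails at once if a bystander (bottle, jar, screwdriver) moved over 30 mm (distance of any of bottle, jar, driver from where it was at the start of the episode above 0.03 m).
It fails at once if a module forced against the carrier with over 60 N (contact force between any of camera_a, camera_b and carrier above 60 N).
It also fails if it takes over 72 s, if anything falls off the work surface, if the arm or the gripper's body presses on something with over 40 N, if the wrist force passes 120 N, or if a joint passes its speed limit or range.

## Working session

There is one attempt and no reset: what is moved stays moved. The work goes in short steps, Python scripts to look and compute and a tool call to move; the robot and the scene stay as the last step left them, time stands still between calls to the robot, and variables do not carry over. Pictures are saved under pics/ and viewed, at most 10 in all, crops included, and the job is handed in when it is done.

Besides the shell and the picture viewer there is one more tool, called after "Emit:" in YAML: its name, and indented under it one key for each argument. jog_arm: Moves the arm, as the interface text tells. Its arguments: {"type":"object","properties":{"increments":{"type":"array"},"grip":{"type":"number"}},"required":["increments"]}

```bash
mkdir -p pics; ls; python3 - <<'E'
from station import sense, eyes, r
import cv2,numpy as np
np.set_printoptions(precision=4,suppress=True)
s=sense(); print(s['time_s'],s['tcp_pos'],s['ee_rot'],s['wrist_force'],s['gripper_width'],r.tcp_to_grasp)
for n in ('side','top','wrist'):
    c=eyes.get_calibration(n); print(n,c)
    cv2.imwrite(f'pics/{n}0.png',eyes.capture(n))
    for k in ('cover','pad','tote','camera_a','carrier','jar','bottle','driver'):
        print(n,k,[(round(d['conf'],2),np.round(d['centre'],4).tolist()) for d in eyes.spot_in(n,k)])
print(sense()['time_s'])
a=[cv2.imread(f'pics/{n}0.png') for n in ('side','top')]
E
```

```text
pics
0.0 [0.217  0.5859 0.4037] [[ 0.9377 -0.3476 -0.0007]
 [-0.3476 -0.9377 -0.0021]
 [ 0.0001  0.0022 -1.    ]] [-0.9208 -0.0329  0.8614] 0.9959292891042889 0.1635
side {'camera_matrix': array([[441.3755,   0.    , 323.5506],
       [  0.    , 441.3755, 200.5436],
       [  0.    ,   0.    ,   1.    ]]), 'R': array([[ 0.9794, -0.2003, -0.0248],
       [-0.1222, -0.4906, -0.8628],
       [ 0.1607,  0.8481, -0.5049]]), 't': array([-0.5358,  0.1331,  0.862 ])}
side cover [(0.6, [0.7396, 0.0832, 0.0651]), (0.57, [0.5226, -0.0332, 0.0293]), (0.42, [0.531, -0.1007, 0.0128])]
side pad []
side tote [(0.95, [0.5155, 0.2831, -0.0001])]
side camera_a [(0.79, [0.4087, 0.0108, 0.0174]), (0.69, [0.5612, 0.2819, 0.0153]), (0.67, [0.4481, 0.2709, 0.0108]), (0.53, [0.3365, 0.2468, 0.0159])]
side carrier [(0.6, [0.5287, -0.0977, 0.012]), (0.16, [0.5605, 0.2803, 0.012])]
side jar [(0.6, [0.7074, 0.21, 0.032])]
side bottle [(0.86, [0.7398, 0.0827, 0.0691])]
side driver [(0.93, [0.7797, -0.1562, 0.0167]), (0.29, [0.5228, -0.0311, 0.0324])]
top {'camera_matrix': array([[367.4647,   0.    , 316.8289],
  
[... 564 characters left out ...]
 [(0.42, [0.7803, -0.1485, 0.0257])]
top jar [(0.63, [0.5615, 0.2821, 0.0107]), (0.6, [0.7066, 0.2204, 0.0473])]
top bottle [(0.62, [0.7394, 0.0957, 0.0873])]
top driver [(0.58, [0.7828, -0.15, 0.0244])]
wrist {'camera_matrix': array([[309.7069,   0.    , 320.2461],
       [  0.    , 309.7069, 197.6197],
       [  0.    ,   0.    ,   1.    ]]), 'T_tool_cam': array([[ 0.0003, -0.9595, -0.2817,  0.0773],
       [ 1.    ,  0.0003, -0.0002,  0.0004],
       [ 0.0003, -0.2817,  0.9595,  0.0198],
       [ 0.    ,  0.    ,  0.    ,  1.    ]])}
wrist cover []
wrist pad []
wrist tote []
wrist camera_a [(0.71, [0.3328, 0.2551, 0.017])]
wrist carrier []
wrist jar []
wrist bottle []
wrist driver []
1.35
```

View pics/top0.png

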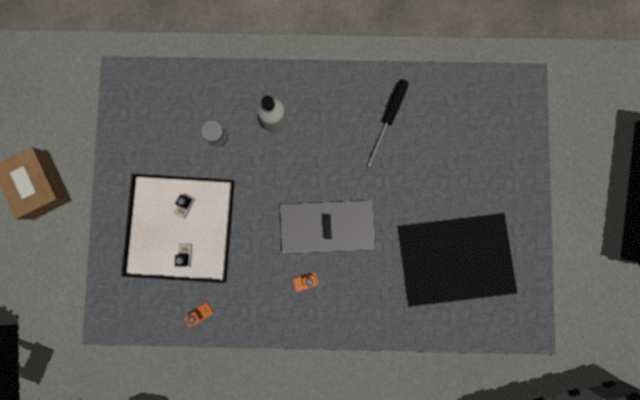

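View pics/side0.png

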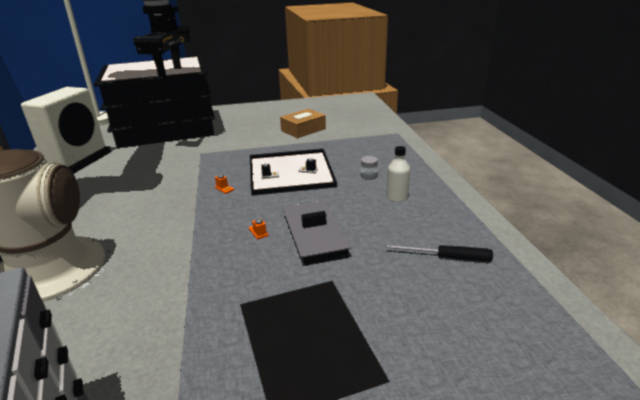

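The top view shows the cover at (327,226) with its bar nearly vertical. The pad is at (458,260), the tote at (180,228), and the modules are at (183,205), nose down, and (183,256), nose up. The orange decoys are outside the tote. In the side view the bar is at (314,219).

```bash
cat > h.py <<'E'
import numpy as np, cv2
from station import sense, eyes, r
np.set_printoptions(precision=4,suppress=True)
def ray(n,uv,s=None):
    c=eyes.get_calibration(n);K=c['camera_matrix'];uv=np.asarray(uv,float)
    d=np.array([(uv[0]-K[0,2])/K[0,0],(uv[1]-K[1,2])/K[1,1],1])
    if n=='wrist':
        s=s or sense();T=c['T_tool_cam'];R=np.array(s['ee_rot'])
        q=d[:2];th=np.hypot(*q);d=np.r_[q/max(th,1e-9)*np.sin(th),np.cos(th)]
        return np.array(s['tcp_pos'])+R@T[:3,3], R@T[:3,:3]@d
    R=c['R'];return -R.T@c['t'], R.T@(d/np.linalg.norm(d))
def onz(n,uv,z,s=None):
    o,d=ray(n,uv,s);return o+d*(z-o[2])/d[2]
def tri(rays):
    A=0;b=0
    for o,d in rays:
        d=d/np.linalg.norm(d);P=np.eye(3)-np.outer(d,d);A=A+P;b=b+P@o
    x=np.linalg.solve(A,b);return x,[np.linalg.norm((np.eye(3)-np.outer(d,d)/(d@d))@(x-o)) for o,d in rays]
def proj(n,X,s=None):
    c=eyes.get_calibration(n);K=c['camera_matrix'];X=np.asarray(X,float)
    if n=='wrist':
        s=s or sense();T=c['T_tool_cam'];p=np.array(s['ee_rot']).T@(X-np.array(s['tcp_pos']));p=T[:3,:3].T@(p-T[:3,3])
        rr=np.hypot(p[0],p[1]);th=np.arctan2(rr,p[2]);q=p[:2]/max(rr,1e-9)*th
    else:
        p=c['R']@X+c['t'];q=p[:2]/p[2]
    return q*K[0,0]+K[:2,2]
def rect(m):
    c=max(cv2.findContours(m.astype(np.uint8),cv2.RETR_EXTERNAL,cv2.CHAIN_APPROX_NONE)[0],key=cv2.contourArea)
    return cv2.boxPoints(cv2.minAreaRect(c))
E
python3 - <<'E'
from h import *
im={n:cv2.imread(f'pics/{n}0.png') for n in ('top','side')}
def blob(n,x0,y0,x1,y1,t):
    g=im[n][y0:y1,x0:x1].max(2)<t
    k,l,st,ce=cv2.connectedComponentsWithStats(g.astype(np.uint8));i=1+st[1:,4].argmax();return ce[i]+[x0,y0],st[i]+[x0,y0,0,0,0],np.argwhere(l==i)[:,::-1]+[x0,y0]
b={}
for n,a in (('top',(305,207,350,246,55)),('side',(295,205,333,232,40))):
    c,s,p=blob(n,*a);b[n]=c;print(n,c,s,cv2.minAreaRect(p.astype(np.float32)))
print('bar',tri([ray(n,b[n]) for n in b]))
print('bar@.057',onz('top',b['top'],.057))
m=eyes.capture('top');o=eyes.outline_of('top','cover');print([d['conf'] for d in o],o[0]['mask'].sum())
R=rect(o[0]['mask']);print(R);P=[onz('top',q,.029) for q in R];print(np.array(P),[np.linalg.norm(P[i]-P[i-1]) for i in range(4)])
for c in eyes.outline_of('top','pad')[:1]:
    R=rect(c['mask']);P=np.array([onz('top',q,.003) for q in R]);print('pad',P,P.mean(0),[np.linalg.norm(P[i]-P[i-1]) for i in range(4)])
s=sense();print(s['joints'],s['time_s'])
E
```

```text
top [326.0449 225.5674] [322 214   9  24 178] ((325.9005126953125, 225.50665283203125), (23.4812068939209, 7.583166122436523), 86.18592071533203)
side [313.6758 219.2423] [302 212  24  16 293] ((313.7837829589844, 219.20269775390625), (12.494322776794434, 23.509056091308594), 80.53767395019531)
bar (array([ 0.5244, -0.013 ,  0.0426]), [np.float64(0.00021891343002615438), np.float64(0.0002189134300262835)])
bar@.057 [ 0.524  -0.0127  0.057 ]
[0.96] 4586
[[278.1048 203.0948]
 [371.7706 198.4115]
 [374.2594 248.1871]
 [280.5935 252.8703]]
[[ 0.5686  0.0861  0.029 ]
 [ 0.5819 -0.1062  0.029 ]
 [ 0.4804 -0.1121  0.029 ]
 [ 0.4671  0.0783  0.029 ]] [np.float64(0.10174818402866931), np.float64(0.19282048924774875), np.float64(0.1017203486274439), np.float64(0.19083068382382476)]
pad [[ 0.5292 -0.1613  0.003 ]
 [ 0.5648 -0.3946  0.003 ]
 [ 0.3925 -0.4141  0.003 ]
 [ 0.3577 -0.1847  0.003 ]] [ 0.461  -0.2887  0.003 ] [np.float64(0.17306945345152755), np.float64(0.23604619338074245), np.float64(0.17344305514296623), np.float64(0.23201083801190728)]
[ 84.487   22.041    0.4537   0.0009 -68.4113 -14.8191] 1.5
```

```bash
cat >> h.py <<'E'
def plan(wps,cur=None):
    """wps: list of (x,y,z_tcp,yaw_deg of tool x). Prints rows (tool axes, units), rounded, tracking rounding."""
    s=sense();R=np.array(s['ee_rot']);p=np.array(s['tcp_pos'],float);yaw=np.degrees(np.arctan2(R[1,0],R[0,0]))
    if cur is not None: p=np.array(cur[:3],float);yaw=cur[3]
    rows=[]
    for x,y,z,w in wps:
        t=np.array([x,y,z]);w=yaw+(w-yaw+180)%360-180 if abs(w-yaw)>200 else w
        a=np.radians((yaw+w)/2)
        n=int(np.ceil(max(np.linalg.norm((t-p)[:2])/.0205,abs(t[2]-p[2])/.02,abs(np.radians(w-yaw))/.08,1)-1e-6))
        for k in range(n,0,-1):
            c,si=np.cos(np.radians(yaw)),np.sin(np.radians(yaw))
            B=np.array([[c,si,0],[si,-c,0],[0,0,-1]])
            u=np.clip(np.round(B.T@((t-p)/k)/.02,2),-1,1);q=np.clip(round(-np.radians(w-yaw)/k/.08,2),-1,1)
            p=p+B@u*.02;yaw-=np.degrees(q*.08);rows.append([*map(float,u),float(q)])
        print('->',p,round(yaw,2))
    for i in range(0,len(rows),10): print([[round(v,2)+0.0 for v in q] for q in rows[i:i+10]])
E
python3 -c "
from h import *
plan([(.5245,-.013,.28,3.9),(.5245,-.013,.215,3.9)])"
```

```text
-> [ 0.5245 -0.0129  0.28  ] 3.92
-> [ 0.5245 -0.0129  0.215 ] 3.92
[[0.75, 0.69, 0.19, -0.16], [0.74, 0.7, 0.19, -0.16], [0.73, 0.71, 0.19, -0.16], [0.73, 0.72, 0.19, -0.16], [0.72, 0.73, 0.19, -0.16], [0.71, 0.74, 0.19, -0.16], [0.7, 0.74, 0.19, -0.16], [0.69, 0.75, 0.19, -0.16], [0.68, 0.76, 0.19, -0.16], [0.67, 0.77, 0.19, -0.16]]
[[0.66, 0.78, 0.19, -0.16], [0.65, 0.79, 0.19, -0.16], [0.64, 0.8, 0.19, -0.16], [0.63, 0.8, 0.19, -0.16], [0.62, 0.81, 0.19, -0.16], [0.61, 0.82, 0.19, -0.16], [0.59, 0.83, 0.19, -0.16], [0.58, 0.84, 0.19, -0.16], [0.57, 0.84, 0.19, -0.16], [0.56, 0.85, 0.19, -0.16]]
[[0.55, 0.86, 0.19, -0.16], [0.54, 0.86, 0.19, -0.16], [0.53, 0.87, 0.19, -0.16], [0.52, 0.88, 0.19, -0.16], [0.51, 0.88, 0.19, -0.16], [0.5, 0.89, 0.19, -0.16], [0.48, 0.9, 0.19, -0.16], [0.47, 0.9, 0.18, -0.16], [0.46, 0.91, 0.19, -0.16], [0.45, 0.92, 0.18, -0.16]]
[[0.44, 0.92, 0.19, -0.16], [0.43, 0.92, 0.18, -0.16], [0.42, 0.93, 0.19, -0.17], [0.0, 0.0, 0.81, 0.0], [0.0, 0.0, 0.81, 0.0], [0.0, 0.0, 0.81, 0.0], [0.0, 0.0, 0.82, 0.0]]
```

Emit:
jog_arm:
  increments:
    - [0.75, 0.69, 0.19, -0.16]
    - [0.74, 0.7, 0.19, -0.16]
    - [0.73, 0.71, 0.19, -0.16]
    - [0.73, 0.72, 0.19, -0.16]
    - [0.72, 0.73, 0.19, -0.16]
    - [0.71, 0.74, 0.19, -0.16]
    - [0.7, 0.74, 0.19, -0.16]
    - [0.69, 0.75, 0.19, -0.16]
    - [0.68, 0.76, 0.19, -0.16]
    - [0.67, 0.77, 0.19, -0.16]
  grip: 60

```text
time_s: 2.5
tcp_pos: [0.3108, 0.4037, 0.3668]
ee_rot: [[0.975, -0.224, 0.0], [-0.224, -0.975, 0.0], [0.0, -0.0, -1.0]]
wrist_force: [1.4, 0.3, 0.1]
gripper_width: 0.69
gripper_force: 0.0
```

Emit:
jog_arm:
  increments:
    - [0.66, 0.78, 0.19, -0.16]
    - [0.65, 0.79, 0.19, -0.16]
    - [0.64, 0.8, 0.19, -0.16]
    - [0.63, 0.8, 0.19, -0.16]
    - [0.62, 0.81, 0.19, -0.16]
    - [0.61, 0.82, 0.19, -0.16]
    - [0.59, 0.83, 0.19, -0.16]
    - [0.58, 0.84, 0.19, -0.16]
    - [0.57, 0.84, 0.19, -0.16]
    - [0.56, 0.85, 0.19, -0.16]

```text
time_s: 3.5
tcp_pos: [0.4039, 0.2222, 0.3288]
ee_rot: [[0.995, -0.098, 0.0], [-0.098, -0.995, 0.0], [0.0, -0.0, -1.0]]
wrist_force: [0.8, 0.2, 0.7]
gripper_width: 0.69
gripper_force: 0.0
```

Emit:
jog_arm:
  increments:
    - [0.55, 0.86, 0.19, -0.16]
    - [0.54, 0.86, 0.19, -0.16]
    - [0.53, 0.87, 0.19, -0.16]
    - [0.52, 0.88, 0.19, -0.16]
    - [0.51, 0.88, 0.19, -0.16]
    - [0.5, 0.89, 0.19, -0.16]
    - [0.48, 0.9, 0.19, -0.16]
    - [0.47, 0.9, 0.18, -0.16]
    - [0.46, 0.91, 0.19, -0.16]
    - [0.45, 0.92, 0.18, -0.16]

```text
time_s: 4.5
tcp_pos: [0.4968, 0.0406, 0.2912]
ee_rot: [[1.0, 0.03, 0.0], [0.03, -1.0, 0.0], [0.001, -0.0, -1.0]]
wrist_force: [0.9, -0.5, -1.1]
gripper_width: 0.689
gripper_force: 0.0
```

Emit:
jog_arm:
  increments:
    - [0.44, 0.92, 0.19, -0.16]
    - [0.43, 0.92, 0.18, -0.16]
    - [0.42, 0.93, 0.19, -0.17]
    - [0, 0, 0, 0]
    - [0, 0, 0, 0]

```text
time_s: 5.0
tcp_pos: [0.5245, -0.0131, 0.2799]
ee_rot: [[0.998, 0.067, -0.0], [0.067, -0.998, -0.0], [-0.0, 0.0, -1.0]]
wrist_force: [-1.2, 0.1, -0.3]
gripper_width: 0.69
gripper_force: 0.0
```

Emit:
jog_arm:
  increments:
    - [0, 0, 0.81, 0]
    - [0, 0, 0.81, 0]
    - [0, 0, 0.81, 0]
    - [0, 0, 0.8, 0]
    - [0, 0, 0, 0]

```text
time_s: 5.5
tcp_pos: [0.5235, -0.0123, 0.2138]
ee_rot: [[0.998, 0.069, -0.004], [0.069, -0.998, -0.001], [-0.004, 0.001, -1.0]]
wrist_force: [-0.1, 0.1, 0.8]
gripper_width: 0.689
gripper_force: 0.0
```

Emit:
jog_arm:
  increments:
    - [0, 0, 0, 0]
    - [0, 0, 0, 0]
    - [0, 0, 0, 0]
    - [0, 0, 0, 0]
    - [0, 0, 0, 0]
    - [0, 0, 0, 0]
  grip: 5

```text
time_s: 6.1
tcp_pos: [0.5245, -0.0129, 0.2156]
ee_rot: [[0.998, 0.068, 0.0], [0.068, -0.998, 0.0], [0.0, -0.0, -1.0]]
wrist_force: [-0.9, 0.3, 0.0]
gripper_width: 0.228
gripper_force: 0.0
```

```bash
python3 -c "
from h import *
s=sense();print(s['tcp_pos'],s['gripper_width'],s['gripper_force'])
plan([(.5245,-.013,.265,3.9),(.461,-.289,.265,8),(.461,-.289,.205,8),(.461,-.289,.1925,8)],cur=(.5245,-.0129,.2154,3.92))"
```

```text
[ 0.5245 -0.0129  0.2156] 0.2282349904935332 0.0
-> [ 0.5245 -0.0129  0.265 ] 3.92
-> [ 0.461 -0.289  0.265] 8.0
-> [ 0.461 -0.289  0.205] 8.0
-> [ 0.461  -0.289   0.1924] 8.0
[[0.0, 0.0, -0.83, 0.0], [0.0, 0.0, -0.82, 0.0], [0.0, 0.0, -0.83, 0.0], [-0.29, 0.97, 0.0, -0.06], [-0.3, 0.97, 0.0, -0.06], [-0.3, 0.96, 0.0, -0.06], [-0.31, 0.96, 0.0, -0.06], [-0.31, 0.96, 0.0, -0.07], [-0.32, 0.96, 0.0, -0.06], [-0.32, 0.96, 0.0, -0.07]]
[[-0.33, 0.96, 0.0, -0.06], [-0.33, 0.96, 0.0, -0.07], [-0.34, 0.95, 0.0, -0.06], [-0.34, 0.95, 0.0, -0.07], [-0.35, 0.95, 0.0, -0.06], [-0.35, 0.95, 0.0, -0.07], [-0.36, 0.95, 0.0, -0.06], [0.0, 0.0, 1.0, 0.0], [0.0, 0.0, 1.0, 0.0], [0.0, 0.0, 1.0, 0.0]]
[[0.0, 0.0, 0.63, 0.0]]
```

Emit:
jog_arm:
  increments:
    - [0, 0, 0, 0]
    - [0, 0, 0, 0]
    - [0, 0, 0, 0]
    - [0, 0, 0, 0]

```text
time_s: 6.5
tcp_pos: [0.5245, -0.013, 0.2155]
ee_rot: [[0.998, 0.068, -0.0], [0.068, -0.998, -0.0], [-0.0, 0.0, -1.0]]
wrist_force: [0.1, -0.5, 2.1]
gripper_width: 0.159
gripper_force: 30.0
```

Emit:
jog_arm:
  increments:
    - [0, 0, -0.4, 0]
    - [0, 0, -0.7, 0]
    - [0, 0, -0.8, 0]
    - [0, 0, -0.6, 0]

```text
time_s: 6.9
tcp_pos: [0.5245, -0.0128, 0.2663]
ee_rot: [[0.998, 0.068, 0.001], [0.068, -0.998, 0.0], [0.001, -0.0, -1.0]]
wrist_force: [0.8, -0.4, -1.9]
gripper_width: 0.156
gripper_force: 30.0
```

Emit:
jog_arm:
  increments:
    - [-0.29, 0.97, 0, -0.06]
    - [-0.3, 0.97, 0, -0.06]
    - [-0.3, 0.96, 0, -0.06]
    - [-0.31, 0.96, 0, -0.06]
    - [-0.31, 0.96, 0, -0.07]
    - [-0.32, 0.96, 0, -0.06]
    - [-0.32, 0.96, 0, -0.07]
    - [-0.33, 0.96, 0, -0.06]
    - [-0.33, 0.96, 0, -0.07]
    - [-0.34, 0.95, 0, -0.06]

```text
time_s: 7.9
tcp_pos: [0.4788, -0.2107, 0.2655]
ee_rot: [[0.993, 0.119, -0.0], [0.119, -0.993, 0.0], [-0.0, -0.0, -1.0]]
wrist_force: [-0.9, -0.0, -1.1]
gripper_width: 0.16
gripper_force: 30.0
```

Emit:
jog_arm:
  increments:
    - [-0.34, 0.95, 0, -0.07]
    - [-0.35, 0.95, 0, -0.06]
    - [-0.35, 0.95, 0, -0.07]
    - [-0.36, 0.95, 0, -0.06]
    - [0, 0, 0.5, 0]
    - [0, 0, 1, 0]
    - [0, 0, 1, 0]
    - [0, 0, 0.5, 0]
    - [0, 0, 0.3, 0]
    - [0, 0, 0.1, 0]

```text
time_s: 8.9
tcp_pos: [0.4612, -0.2887, 0.1969]
ee_rot: [[0.99, 0.14, -0.001], [0.14, -0.99, 0.0], [-0.001, -0.0, -1.0]]
wrist_force: [0.6, -1.0, -1.6]
gripper_width: 0.16
gripper_force: 30.0
```

```bash
python3 -c "
from h import *
s=sense();print(s['tcp_pos'],s['wrist_force'],s['gripper_width'],s['gripper_force'])"
```

```text
[ 0.4612 -0.2887  0.1969] [ 0.6043 -0.9645 -1.6485] 0.16040214907795058 29.999977913685143
```

Emit:
jog_arm:
  increments:
    - [0, 0, 0.07, 0]
    - [0, 0, 0.07, 0]
    - [0, 0, 0, 0]

```text
time_s: 9.2
tcp_pos: [0.4611, -0.289, 0.195]
ee_rot: [[0.99, 0.139, 0.001], [0.139, -0.99, -0.0], [0.001, 0.0, -1.0]]
wrist_force: [-0.9, -0.5, -1.3]
gripper_width: 0.158
gripper_force: 30.0
```

Emit:
jog_arm:
  increments:
    - [0, 0, 0.05, 0]
    - [0, 0, 0.05, 0]
    - [0, 0, 0, 0]

```text
time_s: 9.5
tcp_pos: [0.4612, -0.289, 0.1935]
ee_rot: [[0.99, 0.14, 0.001], [0.14, -0.99, -0.0], [0.001, 0.0, -1.0]]
wrist_force: [-2.1, 1.0, 4.3]
gripper_width: 0.16
gripper_force: 30.0
```

Emit:
jog_arm:
  increments:
    - [0, 0, 0, 0]
    - [0, 0, 0, 0]
    - [0, 0, 0, 0]
    - [0, 0, 0, 0]
    - [0, 0, -0.5, 0]
    - [0, 0, -1, 0]
    - [0, 0, -1, 0]
    - [0, 0, -1, 0]
    - [0, 0, -1, 0]
    - [0, 0, -0.8, 0]
  grip: 50

```text
time_s: 10.5
tcp_pos: [0.4611, -0.289, 0.3006]
ee_rot: [[0.99, 0.139, 0.002], [0.139, -0.99, -0.001], [0.002, 0.001, -1.0]]
wrist_force: [0.8, -0.0, -0.3]
gripper_width: 0.572
gripper_force: 0.0
```

Emit:
jog_arm:
  increments:
    - [0.36, -0.95, 0, 0.06]
    - [0.35, -0.95, 0, 0.07]
    - [0.35, -0.95, 0, 0.06]
    - [0.34, -0.95, 0, 0.07]
    - [0.34, -0.96, 0, 0.06]
    - [0.33, -0.96, 0, 0.07]
    - [0.33, -0.96, 0, 0.06]
    - [0.32, -0.96, 0, 0.07]
    - [0.32, -0.96, 0, 0.06]
    - [0.31, -0.96, 0, 0.07]

```text
time_s: 11.5
tcp_pos: [0.5054, -0.0904, 0.2993]
ee_rot: [[0.996, 0.087, 0.001], [0.087, -0.996, 0.0], [0.001, 0.0, -1.0]]
wrist_force: [-0.3, 0.3, -0.7]
gripper_width: 0.575
gripper_force: 0.0
```

Emit:
jog_arm:
  increments:
    - [0.31, -0.96, 0, 0.06]
    - [0.3, -0.96, 0, 0.06]
    - [0.3, -0.97, 0, 0.06]
    - [0.29, -0.97, 0, 0.06]
    - [0, 0, 0, 0]
    - [0, 0, 0, 0]

```text
time_s: 12.1
tcp_pos: [0.523, -0.0122, 0.2989]
ee_rot: [[0.998, 0.069, 0.0], [0.069, -0.998, 0.0], [0.0, -0.0, -1.0]]
wrist_force: [-0.9, -0.5, -0.5]
gripper_width: 0.573
gripper_force: 0.0
```

```bash
python3 - <<'E'
from h import *
s=sense();a=eyes.capture('wrist');cv2.imwrite('pics/w1.png',a);b=eyes.capture('top');cv2.imwrite('pics/t1.png',b)
print(s['time_s'],s['tcp_pos'],s['ee_rot'])
for k in ('carrier','pocket0'):
  for n in('wrist','top'):
    print(n,k,[(round(d['conf'],2),np.round(d['centre'],4).tolist()) for d in eyes.spot_in(n,k)])
print('cover',[(d['conf'],d['centre']) for d in eyes.spot_in('top','cover')])
cv2.imwrite('pics/w1c.png',np.hstack([cv2.resize(a[60:360,100:540],None,fx=1.2,fy=1.2),cv2.resize(b[180:330,260:400],(252,360))]))
E
```

```text
12.1 [ 0.523  -0.0122  0.2989] [[ 0.9976  0.0692  0.0002]
 [ 0.0692 -0.9976  0.0001]
 [ 0.0002 -0.     -1.    ]]
wrist carrier [(0.62, [0.5306, -0.0105, 0.0127])]
top carrier []
wrist pocket0 [(0.89, [0.5357, -0.014, 0.0126]), (0.29, [0.6791, -0.1103, 0.0161])]
top pocket0 []
cover [(0.72, [0.4613, -0.2838, 0.0126])]
```

View pics/w1c.png

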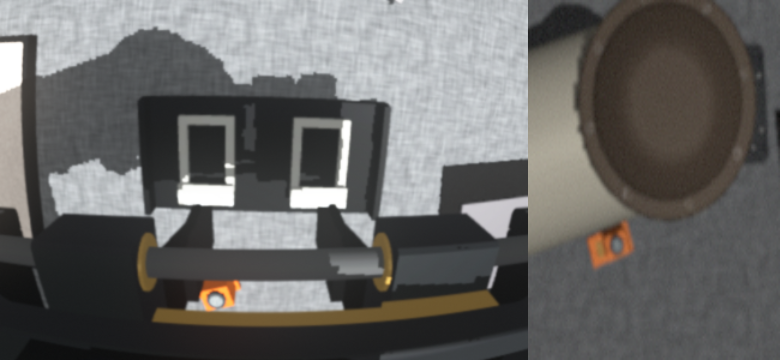

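The wrist picture shows the uncovered carrier, with tail up and +y to the left. The pocket frames sit at about crop (180–235, 115–205) and (292–350, 118–207), with the lips as bright bars at the bottom. The cover was found on the pad at z 0.0126, measured at the middle of its visible surface. The top camera is blocked by the arm.

```bash
python3 - <<'E'
from h import *
a=cv2.imread('pics/w1.png')
c=cv2.resize(a[140:240,210:430],None,fx=3.6,fy=3.6,interpolation=cv2.INTER_CUBIC)
cv2.imwrite('pics/w1d.png',cv2.convertScaleAbs(c,alpha=1.3))
g=a.max(2).astype(int)
for y in (175,190,200): print(y,'L',g[y,240:302].tolist());print(y,'R',g[y,335:398].tolist())
for x in (272,368): print(x,g[150:236,x].tolist())
s=sense()
for n,yc in(('P+',.042),('P-',-.042)):
  for x,y,z in((-.01825,0,.025),(.02525,0,.017),(0,.0145,.017),(0,-.0145,.017)):
    w=np.radians(3.95);R=np.array([[np.cos(w),-np.sin(w)],[np.sin(w),np.cos(w)]])
    q=R@[x,y+yc]+[.5245,-.013];print(n,x,y,proj('wrist',[*q,z],s))
E
```

```text
175 L [36, 36, 36, 36, 36, 36, 37, 44, 75, 118, 132, 134, 135, 135, 131, 121, 98, 64, 43, 38, 37, 39, 38, 38, 38, 39, 39, 38, 39, 39, 39, 39, 39, 39, 38, 39, 38, 39, 39, 39, 39, 39, 39, 39, 39, 39, 42, 71, 118, 134, 135, 136, 136, 135, 123, 90, 55, 40, 38, 38, 40, 40]
175 R [39, 39, 39, 39, 40, 39, 40, 47, 74, 112, 130, 135, 136, 136, 135, 124, 85, 54, 42, 41, 41, 41, 41, 41, 41, 41, 41, 41, 42, 42, 41, 41, 42, 42, 42, 43, 43, 42, 43, 43, 43, 42, 44, 43, 43, 44, 54, 79, 110, 154, 226, 252, 255, 255, 255, 251, 203, 113, 81, 79, 80, 80, 80]
190 L [40, 40, 41, 40, 41, 41, 41, 44, 66, 103, 128, 135, 137, 136, 136, 131, 114, 78, 53, 44, 43, 43, 43, 43, 43, 42, 43, 43, 43, 44, 44, 43, 44, 43, 44, 43, 43, 43, 44, 43, 43, 44, 43, 44, 44, 44, 48, 79, 122, 136, 138, 136, 137, 136, 125, 91, 57, 46, 43, 42, 43, 42]
190 R [43, 43, 43, 43, 43, 43, 47, 64, 97, 128, 136, 137, 137, 137, 129, 105, 70, 49, 45, 45, 43, 45, 45, 45, 45, 45, 45, 45, 45, 45, 46, 45, 45, 45, 45, 46, 46, 46, 46, 45, 46, 46, 46, 46, 48, 60, 88, 117, 134, 177, 244, 254, 255, 254, 237, 154, 94, 80, 79, 79, 79, 79, 79]
200 L [42,
[... 848 characters left out ...]
, 255, 255, 255, 255, 255, 255, 255, 251, 162, 64, 54, 54, 54]
368 [43, 42, 43, 41, 42, 42, 43, 52, 82, 112, 132, 137, 138, 138, 137, 134, 112, 66, 43, 41, 41, 41, 42, 41, 42, 42, 42, 43, 43, 43, 43, 43, 44, 45, 43, 44, 44, 45, 45, 45, 45, 46, 46, 47, 47, 47, 48, 48, 48, 48, 48, 48, 50, 50, 49, 49, 51, 51, 51, 51, 51, 52, 52, 53, 61, 96, 183, 247, 254, 255, 254, 255, 255, 255, 255, 255, 255, 255, 255, 255, 255, 255, 196, 68, 55, 55]
P+ -0.01825 0 [272.4334 218.8609]
P+ 0.02525 0 [271.6323 168.4233]
P+ 0 0.0145 [256.8191 196.4363]
P+ 0 -0.0145 [288.9851 196.3865]
P- -0.01825 0 [367.8938 218.7558]
P- 0.02525 0 [368.5763 168.3104]
P- 0 0.0145 [351.2898 196.3161]
P- 0 -0.0145 [383.4656 196.2933]
```

View pics/w1d.png

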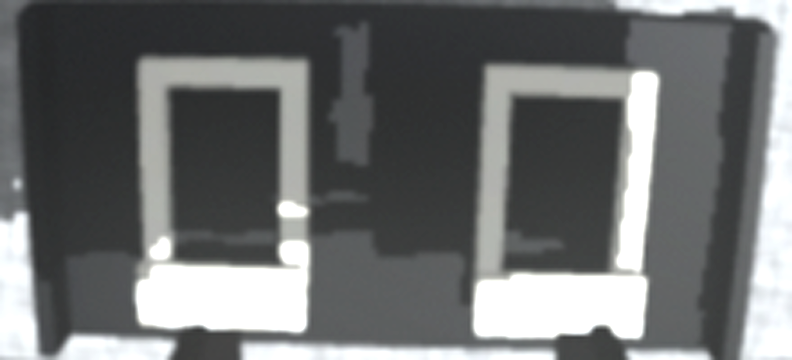

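The enlarged crop shows both pockets with their tail, side and lip edges sharp. The carrier is turned slightly against the tool. I'll fit its pose to the edges and plan the move to the tote.

```bash
cat > fit.py <<'E'
from h import *
from scipy.optimize import least_squares
def pose(p,c): # carrier local -> world
    w=p[2];R=np.array([[np.cos(w),-np.sin(w)],[np.sin(w),np.cos(w)]]);q=R@c[:2]+p[:2];return np.array([*q,c[2]+p[3]])
def res(p,obs,s):
    o=[]
    for a,b,(u,v),ax in obs:
        A=proj('wrist',pose(p,np.array(a)),s);B=proj('wrist',pose(p,np.array(b)),s)
        if ax==0:o.append(A[0]+(B[0]-A[0])*(v-A[1])/(B[1]-A[1])-u)
        else:o.append(A[1]+(B[1]-A[1])*(u-A[0])/(B[0]-A[0])-v)
    return np.array(o+[p[3]/.002*.5])
def side(yc,sg,z): return (-.015,yc+sg*.0145,z),(.02525,yc+sg*.0145,z)
def tail(yc): return (.02525,yc-.012,.017),(.02525,yc+.012,.017)
def lip(yc,z=.021): return (-.01825,yc-.012,z),(-.01825,yc+.012,z)
E
python3 - <<'E'
from fit import *
s=sense();A,B=.042,-.042
obs=[(*tail(A),(272,163.75),1),(*tail(B),(368,166.5),1),(*lip(A),(272,213.35),1),(*lip(B),(368,215.65),1)]
for sg,yc,z,L in((-1,A,.017,((287.35,175),(287.25,190),(287.2,200))),(1,A,.010,((256.35,175),(256.67,190),(256.95,200))),(1,B,.017,((350.9,175),(350.4,190),(349.7,200))),(-1,B,.017,((384.5,175),(384.25,190),(383.2,200)))):
    obs+=[(*side(yc,sg,z),q,0) for q in L]
f=least_squares(res,[.5285,-.013,.04,0],args=(obs,s),x_scale=[.01,.01,.1,.01],loss='soft_l1');print(f.x,np.degrees(f.x[2]));print(res(f.x,obs,s))
P=f.x
for yc in(A,B):print(pose(P,np.array([0,yc,.01])))
# modules from first top/side pictures
for a,b in(((.4558,.2804),(.564,.2831)),): print(a,b)
plan([(.51,.283,.31,2)])
E
```

```text
[ 0.5278 -0.0118  0.0412  0.0023] 2.361767712357
[ 0.0474 -0.2029  0.0285  0.1317  0.1271  0.2408  0.3    -0.2052 -0.1288
 -0.1446  0.5422  0.2333  0.394  -0.0133 -0.9886 -0.7555  0.5866]
[0.5261 0.0302 0.0123]
[ 0.5295 -0.0537  0.0123]
(0.4558, 0.2804) (0.564, 0.2831)
-> [0.5101 0.283  0.31  ] 1.99
[[0.02, -0.99, -0.04, 0.03], [0.02, -0.99, -0.04, 0.03], [0.02, -0.99, -0.04, 0.03], [0.02, -0.99, -0.04, 0.03], [0.01, -0.99, -0.04, 0.03], [0.01, -0.99, -0.04, 0.03], [0.01, -0.99, -0.04, 0.03], [0.01, -0.98, -0.04, 0.02], [0.01, -0.99, -0.04, 0.03], [0.0, -0.98, -0.04, 0.02]]
[[0.0, -0.99, -0.03, 0.03], [0.0, -0.98, -0.04, 0.02], [0.0, -0.99, -0.03, 0.03], [-0.01, -0.98, -0.04, 0.02], [0.0, -0.99, -0.03, 0.03]]
```

Emit:
jog_arm:
  increments:
    - [0, -0.99, 0, 0.03]
    - [0, -0.99, 0, 0.03]
    - [0, -0.99, 0, 0.03]
    - [0, -0.99, 0, 0.03]
    - [0, -0.99, 0, 0.03]
    - [0, -0.99, 0, 0.03]
    - [0, -0.99, 0, 0.03]
    - [0, -0.98, 0, 0.02]
    - [0, -0.99, 0, 0.03]
    - [0, -0.98, 0, 0.02]

```text
time_s: 13.45
tcp_pos: [0.5116, 0.1854, 0.2985]
ee_rot: [[0.999, 0.045, -0.0], [0.045, -0.999, -0.0], [-0.0, 0.0, -1.0]]
wrist_force: [-0.2, 0.1, 0.5]
gripper_width: 0.577
gripper_force: 0.0
```

Emit:
jog_arm:
  increments:
    - [0, -0.99, 0, 0.03]
    - [0, -0.98, 0, 0.02]
    - [0, -0.99, 0, 0.03]
    - [0, -0.98, 0, 0.02]
    - [0, -0.9, 0, 0.03]
    - [0, 0, 0, 0]
    - [0, 0, 0, 0]

```text
time_s: 14.15
tcp_pos: [0.5075, 0.2819, 0.2983]
ee_rot: [[0.999, 0.036, -0.001], [0.036, -0.999, -0.0], [-0.001, 0.0, -1.0]]
wrist_force: [0.0, -0.2, -1.0]
gripper_width: 0.57
gripper_force: 0.0
```

```bash
python3 - <<'E'
from h import *
s=sense();a=eyes.capture('wrist');cv2.imwrite('pics/w2.png',a)
print(s['time_s'],s['tcp_pos'],s['ee_rot'])
for k in ('camera_a',):
    print([(round(d['conf'],2),np.round(d['centre'],4).tolist()) for d in eyes.spot_in('wrist',k)])
    for d in eyes.outline_of('wrist',k):
        m=d['mask'];ys,xs=np.nonzero(m);print(d['conf'],m.sum(),xs.min(),xs.max(),ys.min(),ys.max())
b=eyes.capture('top');cv2.imwrite('pics/t2.png',b)
c=eyes.outline_of('top','cover');P=np.array([onz('top',q,.007) for q in rect(c[0]['mask'])]);print('cover',P.mean(0),P)
cv2.imwrite('pics/w2c.png',cv2.resize(a[90:290,200:440],None,fx=3,fy=3,interpolation=cv2.INTER_CUBIC))
E
```

```text
14.15 [0.5075 0.2819 0.2983] [[ 0.9993  0.0361 -0.0006]
 [ 0.0361 -0.9993 -0.0005]
 [-0.0006  0.0005 -1.    ]]
[(0.82, [0.5649, 0.2877, 0.0102]), (0.77, [0.4585, 0.2792, 0.0099])]
0.91 1309 304 333 219 267
0.82 1636 291 340 106 166
0.59 53 508 514 282 294
cover [ 0.4604 -0.2891  0.007 ] [[ 0.4973 -0.1881  0.007 ]
 [ 0.5237 -0.3791  0.007 ]
 [ 0.4234 -0.3892  0.007 ]
 [ 0.3974 -0.2001  0.007 ]]
```

View pics/w2c.png

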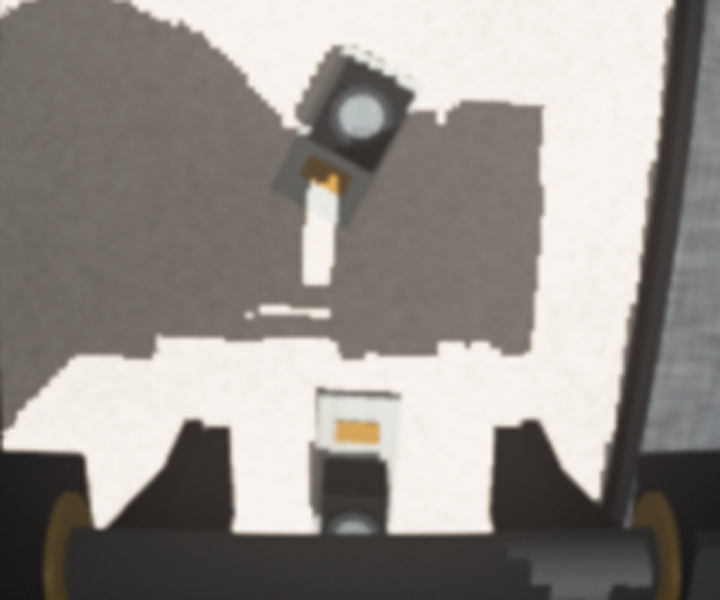

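The picture shows module A with its lens at crop (360,115), nose down-left with brass at (325,172). Module B has its lens at (352,525) and its nose pointing up at (358,392), so it faces the other way. The outline of the cover centres at (0.460,−0.289), on the pad.

```bash
python3 - <<'E'
from h import *
s=sense();print(s['joints'])
f=lambda u,v:np.array([u/3+200,v/3+90])
C=[onz('wrist',f(*q),.036,s)for q in((345,50),(413,95),(370,170),(313,130))]
print(np.array(C),np.mean(C,0),[np.linalg.norm(C[i]-C[i-1]) for i in range(4)])
for i,j in((3,0),(2,1)):d=C[j]-C[i];print(np.degrees(np.arctan2(d[1],d[0])))
d=C[0]-C[1];print(np.degrees(np.arctan2(-d[0],d[1])));d=C[3]-C[2];print(np.degrees(np.arctan2(-d[0],d[1])))
print('lens A',onz('wrist',f(360,115),.037,s),'lens B',onz('wrist',f(352,527),.037,s))
print('B nose corners',[onz('wrist',f(*q),.010,s) for q in((318,391),(399,396))])
E
```

```text
[ 44.9496  23.2661 -14.2199  -0.0004 -52.5227  47.0433]
[[0.5867 0.2875 0.036 ]
 [0.5756 0.2695 0.036 ]
 [0.5554 0.2799 0.036 ]
 [0.5655 0.2952 0.036 ]] [0.5708 0.283  0.036 ] [np.float64(0.022520873159028815), np.float64(0.021136890544854205), np.float64(0.02270484212691603), np.float64(0.01825328227000047)]
-19.832997028489434
-27.30821682592607
-31.62810596184247
-33.49609203438255
lens A [0.5699 0.2831 0.037 ] lens B [0.4511 0.2813 0.037 ]
B nose corners [array([0.4836, 0.2931, 0.01  ]), array([0.4828, 0.268 , 0.01  ])]
```

```bash
python3 -c "
from h import *
plan([(.565,.2865,.25,-29)])"
```

```text
-> [0.565  0.2864 0.25  ] -28.99
[[0.41, -0.03, 0.35, 0.97], [0.41, -0.06, 0.35, 0.97], [0.4, -0.09, 0.35, 0.96], [0.39, -0.12, 0.35, 0.97], [0.39, -0.15, 0.34, 0.96], [0.37, -0.17, 0.35, 0.97], [0.36, -0.2, 0.34, 0.96]]
```

Emit:
jog_arm:
  increments:
    - [0.41, -0.03, 0.35, 0.97]
    - [0.41, -0.06, 0.35, 0.97]
    - [0.4, -0.09, 0.35, 0.96]
    - [0.39, -0.12, 0.35, 0.97]
    - [0.39, -0.15, 0.34, 0.96]
    - [0.37, -0.17, 0.35, 0.97]
    - [0.36, -0.2, 0.34, 0.96]
    - [0, 0, 0, 0]
    - [0, 0, 0, 0]

```text
time_s: 15.3
tcp_pos: [0.5649, 0.2867, 0.2499]
ee_rot: [[0.876, -0.483, -0.0], [-0.483, -0.876, -0.0], [-0.0, 0.0, -1.0]]
wrist_force: [-1.3, -0.5, 0.3]
gripper_width: 0.577
gripper_force: 0.0
```

```bash
python3 - <<'E'
from h import *
s=sense();a=eyes.capture('wrist');cv2.imwrite('pics/w3.png',a)
print(s['time_s'],s['tcp_pos'],s['ee_rot'])
print(proj('wrist',[.5705,.283,.036],s))
print([(round(d['conf'],2),np.round(d['centre'],4).tolist()) for d in eyes.spot_in('wrist','camera_a')])
cv2.imwrite('pics/w3c.png',cv2.resize(a[110:290,240:400],None,fx=3,fy=3,interpolation=cv2.INTER_CUBIC))
E
```

```text
15.3 [0.5649 0.2867 0.2499] [[ 0.8755 -0.4831 -0.0004]
 [-0.4831 -0.8755 -0.0003]
 [-0.0002  0.0005 -1.    ]]
[320.4061 217.3363]
[(0.81, [0.4654, 0.2874, 0.0098]), (0.8, [0.4172, 0.0288, 0.0141]), (0.72, [0.571, 0.2816, 0.0293])]
```

View pics/w3c.png

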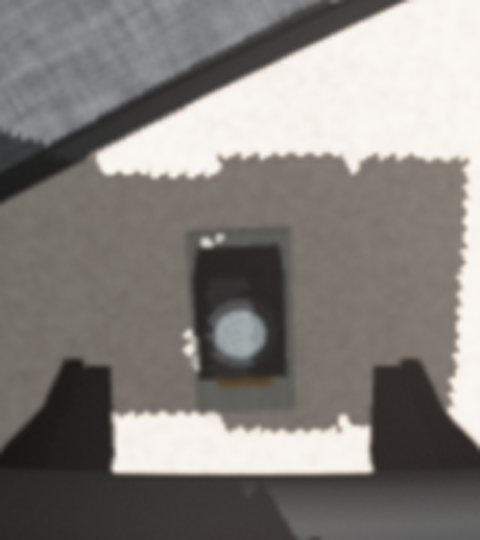

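```bash
python3 - <<'E'
from h import *
s=sense()
s2=dict(tcp_pos=[.5075,.2819,.2983],ee_rot=[[.9993,.0361,-.0006],[.0361,-.9993,-.0005],[-.0006,.0005,-1]])
r1=ray('wrist',(320,128.3),s2);r2=ray('wrist',(319.7,221),s)
x,e=tri([r1,r2]);print(x,e)
print(onz('wrist',(319.7,221),.037,s))
f=lambda u,v:np.array([u/3+240,v/3+110])
for q in((187,232),(291,228),(195,408),(294,410)):print(onz('wrist',f(*q),.010,s))
plan([(.5705,.2833,.220,-27.2),(.5705,.2833,.196,-27.2)])
E
```

```text
[0.5701 0.284  0.0418] [np.float64(9.318099649700603e-05), np.float64(9.318099649706023e-05)]
[0.5686 0.285  0.037 ]
[0.589  0.2884 0.01  ]
[0.5776 0.2656 0.01  ]
[0.5468 0.3102 0.01  ]
[0.5338 0.2878 0.01  ]
-> [0.5705 0.2833 0.22  ] -27.19
-> [0.5705 0.2833 0.196 ] -27.19
[[0.17, 0.01, 0.76, -0.18], [0.17, 0.01, 0.76, -0.19], [0.0, 0.0, 0.6, 0.0], [0.0, 0.0, 0.6, 0.0]]
```

Lens triangulated at (0.570, 0.284, 0.042) and the plate corners agree. I'll grasp here.

Emit:
jog_arm:
  increments:
    - [0.15, 0.01, 0.76, -0.18]
    - [0.15, 0, 0.76, -0.19]
    - [0, 0, 0.6, 0]
    - [0, 0, 0.4, 0]
    - [0, 0, 0.22, 0]
    - [0, 0, 0, 0]

```text
time_s: 16.0
tcp_pos: [0.57, 0.284, 0.1941]
ee_rot: [[0.889, -0.458, -0.001], [-0.458, -0.889, -0.001], [-0.001, 0.002, -1.0]]
wrist_force: [0.2, 0.1, 0.4]
gripper_width: 0.572
gripper_force: 0.0
```

Emit:
jog_arm:
  increments:
    - [0, 0, 0, 0]
    - [0, 0, 0, 0]
    - [0, 0, 0, 0]
    - [0, 0, 0, 0]
    - [0, 0, 0, 0]
    - [0, 0, 0, 0]
    - [0, 0, 0, 0]
  grip: 10

```text
time_s: 16.7
tcp_pos: [0.5702, 0.2841, 0.1954]
ee_rot: [[0.889, -0.458, 0.0], [-0.458, -0.889, 0.0], [0.0, -0.0, -1.0]]
wrist_force: [0.1, -0.3, 1.4]
gripper_width: 0.227
gripper_force: 29.9
```

```bash
python3 - <<'E'
from h import *
s=sense();print(s['time_s'],s['gripper_width'],s['gripper_force'])
# housing centre when module centre is at pocket x=+8: +17 along carrier x
w=np.radians(2.36);hx=.017
t=np.array([.5261,.0302])+hx*np.array([np.cos(w),np.sin(w)]);print(t)
p=s['tcp_pos'];plan([(p[0],p[1],.265,-27.2),(*t,.265,2.36),(*t,.232,2.36)])
E
```

```text
16.7 0.22677513274262012 29.934403435327113
[0.5431 0.0309]
-> [0.5702 0.2841 0.265 ] -27.2
-> [0.5431 0.0308 0.265 ] 2.37
-> [0.5431 0.0308 0.232 ] 2.37
[[0.0, 0.0, -0.87, 0.0], [0.0, 0.0, -0.87, 0.0], [0.0, 0.0, -0.87, 0.0], [0.0, 0.0, -0.87, -0.01], [0.35, 0.91, 0.0, -0.5], [0.32, 0.93, 0.0, -0.5], [0.28, 0.94, 0.0, -0.5], [0.24, 0.95, 0.0, -0.49], [0.2, 0.96, 0.0, -0.5], [0.16, 0.97, 0.0, -0.49]]
[[0.13, 0.97, 0.0, -0.5], [0.09, 0.97, 0.0, -0.49], [0.05, 0.98, 0.0, -0.5], [0.01, 0.98, 0.0, -0.49], [-0.03, 0.98, 0.0, -0.5], [-0.07, 0.98, 0.0, -0.49], [-0.1, 0.97, 0.0, -0.5], [0.0, 0.0, 0.83, 0.0], [0.0, 0.0, 0.82, 0.0]]
```

Emit:
jog_arm:
  increments:
    - [0, 0, -0.5, 0]
    - [0, 0, -0.9, 0]
    - [0, 0, -1, 0]
    - [0, 0, -0.9, 0]
    - [0.35, 0.91, 0, -0.5]
    - [0.32, 0.93, 0, -0.5]
    - [0.28, 0.94, 0, -0.5]
    - [0.24, 0.95, 0, -0.49]
    - [0.2, 0.96, 0, -0.5]
    - [0.16, 0.97, 0, -0.49]

```text
time_s: 17.7
tcp_pos: [0.5572, 0.1663, 0.2616]
ee_rot: [[0.972, -0.233, 0.0], [-0.233, -0.972, 0.0], [0.0, -0.0, -1.0]]
wrist_force: [0.6, 0.4, -1.0]
gripper_width: 0.224
gripper_force: 29.9
```

Emit:
jog_arm:
  increments:
    - [0.13, 0.97, 0, -0.5]
    - [0.09, 0.97, 0, -0.49]
    - [0.05, 0.98, 0, -0.5]
    - [0.01, 0.98, 0, -0.49]
    - [-0.03, 0.98, 0, -0.5]
    - [-0.07, 0.98, 0, -0.49]
    - [-0.1, 0.97, 0, -0.5]
    - [0, 0, 0.8, 0]
    - [0, 0, 0.5, 0]
    - [0, 0, 0, 0]

```text
time_s: 18.7
tcp_pos: [0.5423, 0.0307, 0.2339]
ee_rot: [[0.999, 0.04, -0.003], [0.04, -0.999, -0.001], [-0.003, 0.001, -1.0]]
wrist_force: [-0.2, 0.3, -1.0]
gripper_width: 0.227
gripper_force: 29.9
```

```bash
python3 - <<'E'
from h import *
s=sense();a=eyes.capture('wrist');cv2.imwrite('pics/w4.png',a)
print(s['time_s'],s['tcp_pos'],s['ee_rot'],s['wrist_force'],s['gripper_width'])
cv2.imwrite('pics/w4c.png',cv2.resize(a[130:270,220:420],None,fx=4,fy=4,interpolation=cv2.INTER_CUBIC))
P=[.5278,-.0118,np.radians(2.36),.0023]
from fit import pose
for n,c in(('tail-L',(.02525,.0565,.017)),('tail-R',(.02525,.0275,.017)),('lip L',(-.01825,.0565,.021)),('lipR',(-.01825,.0275,.021))):print(n,(proj('wrist',pose(P,np.array(c)),s)-[220,130])*4)
E
```

```text
18.7 [0.5423 0.0307 0.2339] [[ 0.9992  0.04   -0.0033]
 [ 0.04   -0.9992 -0.0009]
 [-0.0033  0.0008 -1.    ]] [-0.2417  0.277  -0.9678] 0.22697548537491818
tail-L [310.2788 329.943 ]
tail-R [484.4028 329.7566]
lip L [315.7586 568.871 ]
lipR [479.8408 568.7369]
```

View pics/w4c.png

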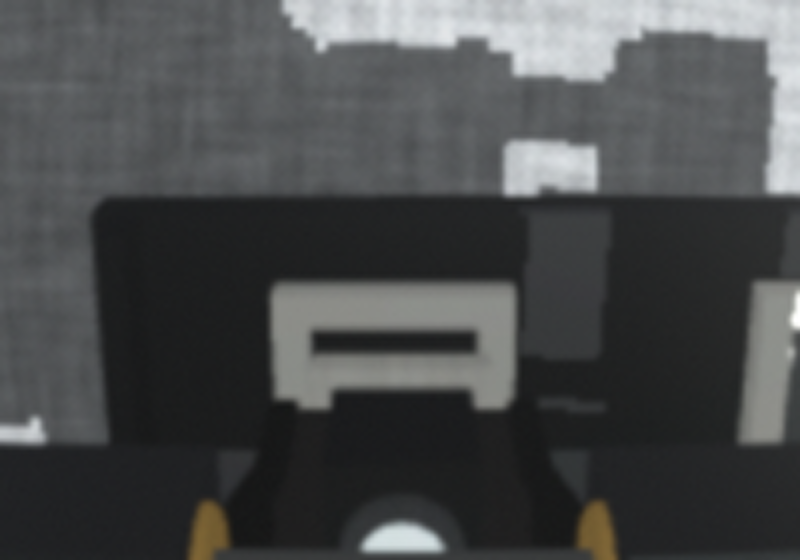

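The picture shows the held module over pocket +y. The tail wall's inner edge is at row 330, as predicted, and level. The pocket middle is at column 395 against the tool's 401, so I shift about 0.6 mm to +y.

Emit:
jog_arm:
  increments:
    - [0, -0.03, 0, 0]
    - [0, 0, 0, 0]
    - [0, 0, 0, 0]

```text
time_s: 19.05
tcp_pos: [0.543, 0.0317, 0.2356]
ee_rot: [[0.999, 0.041, 0.001], [0.041, -0.999, 0.0], [0.001, -0.0, -1.0]]
wrist_force: [-0.2, 0.6, -1.6]
gripper_width: 0.227
gripper_force: 29.9
```

```bash
python3 - <<'E'
from h import *
s=sense();print(s['tcp_pos'],s['wrist_force']);plan([(.5431,.0313,.2125,2.36)])
E
```

```text
[0.543  0.0317 0.2356] [-0.1959  0.5532 -1.5775]
-> [0.5432 0.0314 0.2124] 2.34
[[0.0, 0.01, 0.58, 0.0], [0.01, 0.01, 0.58, 0.0]]
```

Emit:
jog_arm:
  increments:
    - [0, 0, 0.4, 0]
    - [0, 0, 0.4, 0]
    - [0, 0, 0.3, 0]
    - [0, 0, 0.1, 0]
    - [0, 0, 0, 0]
    - [0, 0, 0, 0]

```text
time_s: 19.65
tcp_pos: [0.5429, 0.0314, 0.2111]
ee_rot: [[0.999, 0.04, 0.0], [0.04, -0.999, -0.0], [0.0, 0.0, -1.0]]
wrist_force: [0.1, 0.5, -0.2]
gripper_width: 0.229
gripper_force: 29.9
```

Emit:
jog_arm:
  increments:
    - [0, 0, 0.06, 0]
    - [0, 0, 0, 0]
    - [0, 0, 0, 0]

```text
time_s: 19.95
tcp_pos: [0.5428, 0.0314, 0.2101]
ee_rot: [[0.999, 0.04, 0.0], [0.04, -0.999, 0.0], [0.0, -0.0, -1.0]]
wrist_force: [-0.1, 0.2, -0.8]
gripper_width: 0.227
gripper_force: 29.9
```

Emit:
jog_arm:
  increments:
    - [0, 0, 0.06, 0]
    - [0, 0, 0, 0]
    - [0, 0, 0, 0]

```text
time_s: 20.25
tcp_pos: [0.5428, 0.0314, 0.2087]
ee_rot: [[0.999, 0.04, -0.0], [0.04, -0.999, -0.0], [-0.0, 0.0, -1.0]]
wrist_force: [-0.2, 0.5, -0.3]
gripper_width: 0.229
gripper_force: 29.9
```

Emit:
jog_arm:
  increments:
    - [0, 0, 0, 0]
    - [0, 0, 0, 0]
    - [0, 0, 0, 0]
    - [0, 0, 0, 0]
  grip: 24

```text
time_s: 20.65
tcp_pos: [0.5429, 0.0314, 0.2089]
ee_rot: [[0.999, 0.04, 0.0], [0.04, -0.999, 0.0], [0.0, -0.0, -1.0]]
wrist_force: [-0.0, -0.9, 0.3]
gripper_width: 0.274
gripper_force: 0.0
```

```bash
python3 - <<'E'
from h import *
s=sense();print(s['tcp_pos'],s['gripper_width']);a=eyes.capture('wrist');cv2.imwrite('pics/w5.png',a)
cv2.imwrite('pics/w5c.png',cv2.resize(a[130:270,220:420],None,fx=4,fy=4,interpolation=cv2.INTER_CUBIC))
E
```

```text
[0.5429 0.0314 0.2089] 0.27410642913803773
```

View pics/w5c.png

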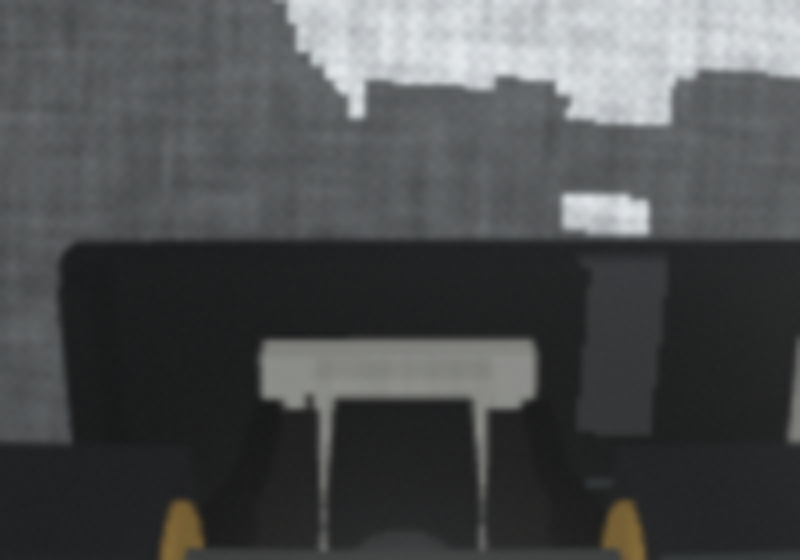

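The picture shows the plate's tail on the tail wall, columns 312–495 in a frame of 260–537. The lens has slid down out of view, so the nose has tipped down. I regrip and slide it under the lip.

Emit:
jog_arm:
  increments:
    - [0, 0, 0, 0]
    - [0, 0, 0, 0]
    - [0, 0, 0, 0]
    - [0, 0, 0, 0]
  grip: 10

```text
time_s: 21.1
tcp_pos: [0.5428, 0.0314, 0.2088]
ee_rot: [[0.999, 0.04, -0.0], [0.04, -0.999, -0.0], [-0.0, 0.0, -1.0]]
wrist_force: [-0.4, -0.7, 0.4]
gripper_width: 0.227
gripper_force: 30.0
```

Emit:
jog_arm:
  increments:
    - [0, -0.02, -0.03, 0]
    - [-0.1, 0, 0, 0]
    - [-0.1, 0, 0, 0]
    - [-0.1, 0, 0, 0]
    - [0, 0, 0, 0]
    - [0, 0, 0, 0]

```text
time_s: 21.7
tcp_pos: [0.5367, 0.0316, 0.2094]
ee_rot: [[0.999, 0.04, 0.0], [0.04, -0.999, -0.0], [0.0, 0.0, -1.0]]
wrist_force: [-0.6, 0.5, -0.9]
gripper_width: 0.226
gripper_force: 30.0
```

Free so far; the last 2–3 mm come in small steps.

Emit:
jog_arm:
  increments:
    - [-0.05, 0, 0, 0]
    - [-0.05, 0, 0, 0]
    - [0, 0, 0, 0]
    - [0, 0, 0, 0]

```text
time_s: 22.1
tcp_pos: [0.5348, 0.0315, 0.2094]
ee_rot: [[0.999, 0.04, 0.0], [0.04, -0.999, 0.0], [0.0, -0.0, -1.0]]
wrist_force: [0.2, -0.6, -1.0]
gripper_width: 0.226
gripper_force: 30.0
```

Emit:
jog_arm:
  increments:
    - [-0.03, 0, 0, 0]
    - [0, 0, 0, 0]
    - [0, 0, 0, 0]

```text
time_s: 22.4
tcp_pos: [0.5345, 0.0315, 0.2095]
ee_rot: [[0.999, 0.041, 0.001], [0.041, -0.999, 0.0], [0.001, -0.0, -1.0]]
wrist_force: [1.5, -0.0, -0.6]
gripper_width: 0.23
gripper_force: 30.0
```

Emit:
jog_arm:
  increments:
    - [-0.03, 0, 0, 0]
    - [0, 0, 0, 0]
    - [0, 0, 0, 0]

```text
time_s: 22.7
tcp_pos: [0.5341, 0.0316, 0.2096]
ee_rot: [[0.999, 0.041, 0.002], [0.041, -0.999, 0.0], [0.002, -0.0, -1.0]]
wrist_force: [3.4, -1.3, -2.3]
gripper_width: 0.226
gripper_force: 30.0
```

Emit:
jog_arm:
  increments:
    - [0.04, 0, 0, 0]
    - [0, 0, 0, 0]

```text
time_s: 22.9
tcp_pos: [0.5345, 0.0316, 0.2094]
ee_rot: [[0.999, 0.04, 0.0], [0.04, -0.999, 0.0], [0.0, -0.0, -1.0]]
wrist_force: [2.5, -0.6, -0.9]
gripper_width: 0.222
gripper_force: 30.0
```

Emit:
jog_arm:
  increments:
    - [0, 0, 0, 0]
    - [0, 0, 0, 0]
    - [0, 0, 0, 0]
    - [0, 0, 0, 0]
    - [0, 0, 0, 0]
  grip: 28

```text
time_s: 23.4
tcp_pos: [0.5342, 0.0314, 0.2093]
ee_rot: [[0.999, 0.04, -0.0], [0.04, -0.999, -0.0], [-0.0, 0.0, -1.0]]
wrist_force: [-0.2, -0.8, 0.2]
gripper_width: 0.319
gripper_force: 0.0
```

Emit:
jog_arm:
  increments:
    - [0, 0, -0.5, 0]
    - [0, 0, -1, 0]
    - [0, 0, -1, 0]
    - [0, 0, -1, 0]
    - [0, 0, -1, 0]
    - [0, 0, 0, 0]
    - [0, 0, 0, 0]

```text
time_s: 24.1
tcp_pos: [0.5342, 0.0314, 0.3]
ee_rot: [[0.999, 0.04, 0.001], [0.04, -0.999, 0.001], [0.001, -0.001, -1.0]]
wrist_force: [-0.6, -0.3, -0.6]
gripper_width: 0.321
gripper_force: 0.0
```

```bash
python3 - <<'E'
from h import *
s=sense();print(s['time_s'],s['tcp_pos'],s['ee_rot'],s['gripper_width']);a=eyes.capture('wrist');cv2.imwrite('pics/w6.png',a)
cv2.imwrite('pics/w6c.png',cv2.resize(a[130:270,220:420],None,fx=4,fy=4,interpolation=cv2.INTER_CUBIC))
plan([(.4515,.2815,.27,2)])
E
```

```text
24.1 [0.5342 0.0314 0.3   ] [[ 0.9992  0.0401  0.001 ]
 [ 0.0401 -0.9992  0.0007]
 [ 0.0011 -0.0007 -1.    ]] 0.32068528043509
-> [0.4515 0.2814 0.2699] 1.98
[[-0.28, -0.97, 0.11, 0.01], [-0.28, -0.97, 0.11, 0.0], [-0.28, -0.97, 0.11, 0.01], [-0.28, -0.97, 0.11, 0.0], [-0.28, -0.98, 0.11, 0.01], [-0.28, -0.97, 0.11, 0.0], [-0.28, -0.98, 0.11, 0.01], [-0.28, -0.97, 0.11, 0.0], [-0.28, -0.97, 0.12, 0.01], [-0.28, -0.98, 0.11, 0.0]]
[[-0.28, -0.97, 0.12, 0.01], [-0.29, -0.98, 0.11, 0.0], [-0.28, -0.97, 0.12, 0.01]]
```

View pics/w6c.png

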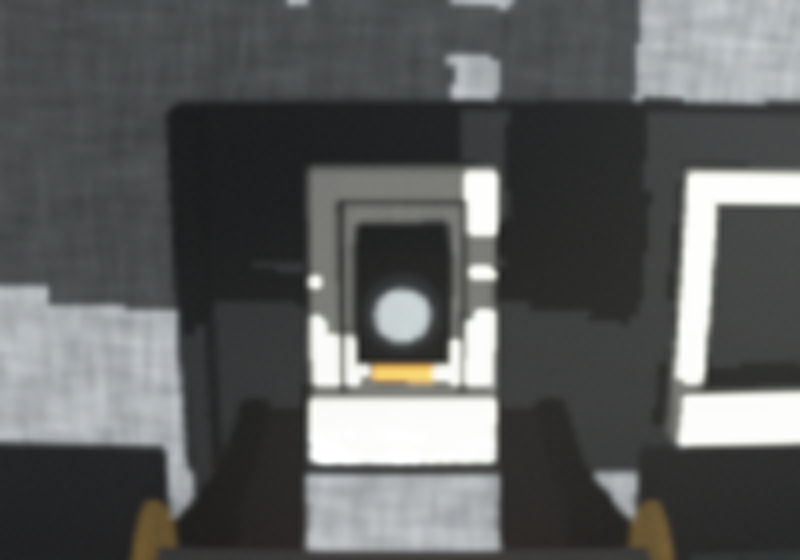

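The module lies in pocket +y, with its nose under the lip and the plate inside the frame (columns 340–463 of 308–498). Next is module B, measured numerically from its lens and brass strip.

Emit:
jog_arm:
  increments:
    - [-0.28, -0.97, 0.1, 0.03]
    - [-0.28, -0.97, 0.1, 0.03]
    - [-0.28, -0.97, 0.1, 0.03]
    - [-0.28, -0.97, 0.1, 0.03]
    - [-0.28, -0.97, 0.1, 0.03]
    - [-0.28, -0.97, 0.1, 0.03]
    - [-0.28, -0.97, 0.1, 0.03]
    - [-0.28, -0.97, 0.1, 0.03]
    - [-0.28, -0.97, 0.1, 0.03]
    - [-0.28, -0.97, 0.1, 0.03]
  grip: 50

```text
time_s: 25.15
tcp_pos: [0.4721, 0.2242, 0.2781]
ee_rot: [[1.0, 0.016, -0.002], [0.016, -1.0, -0.002], [-0.002, 0.002, -1.0]]
wrist_force: [0.2, 0.3, -0.6]
gripper_width: 0.576
gripper_force: 0.0
```

Emit:
jog_arm:
  increments:
    - [-0.28, -0.97, 0.3, 0.03]
    - [-0.28, -0.97, 0.5, 0.03]
    - [-0.28, -0.97, 0.5, 0.03]
    - [0, 0, 0.2, 0]
    - [0, 0, 0, 0]
    - [0, 0, 0, 0]

```text
time_s: 25.75
tcp_pos: [0.4551, 0.2811, 0.249]
ee_rot: [[1.0, 0.009, -0.001], [0.009, -1.0, -0.001], [-0.001, 0.001, -1.0]]
wrist_force: [-0.8, 0.1, -0.4]
gripper_width: 0.574
gripper_force: 0.0
```

```bash
cat > lens.py <<'E'
from h import *
s=sense();a=eyes.capture('wrist');cv2.imwrite('pics/w_%d.png'%int(s['time_s']*100),a)
print(s['time_s'],s['tcp_pos'],s['joints']);R=np.array(s['ee_rot']);print('yaw',np.degrees(np.arctan2(R[1,0],R[0,0])))
print([(round(d['conf'],2),np.round(d['centre'],4).tolist()) for d in eyes.spot_in('wrist','camera_a')])
g=a.astype(int);x0,y0,x1,y1=290,150,350,265
h=cv2.cvtColor(a,cv2.COLOR_BGR2HSV)
br=(h[...,1]>100)&(h[...,2]>80)&(h[...,0]>8)&(h[...,0]<32)
ln=(a.max(2)>130)&(a.max(2)<235)&(h[...,1]<60)
for n,m in(('brass',br),('lens',ln)):
    k,l,st,ce=cv2.connectedComponentsWithStats(m[y0:y1,x0:x1].astype(np.uint8))
    for i in np.argsort(-st[1:,4])[:3]+1: print(n,ce[i]+[x0,y0],st[i]+[x0,y0,0,0,0],onz('wrist',ce[i]+[x0,y0],.010 if n=='brass' else .041,s))
E
python3 lens.py
```

```text
25.75 [0.4551 0.2811 0.249 ] [ 49.0822  23.0793 -23.636    0.0046 -43.3634  41.4154]
yaw 0.5009213303753365
[(0.97, [0.5331, 0.0416, 0.0274]), (0.89, [0.4575, 0.2787, 0.0152]), (0.71, [0.355, 0.2365, 0.0067]), (0.71, [0.4227, 0.0195, 0.0185])]
brass [318.4076 194.0892] [310 190  19   9 157] [0.4705 0.282  0.01  ]
lens [314.8578 177.9224] [307 163  16  27 232] [0.4897 0.2843 0.041 ]
lens [317.087  241.0932] [290 228  60  25 161] [0.4468 0.2826 0.041 ]
lens [317.8 236.8] [311 230  15  14 160] [0.4499 0.2822 0.041 ]
```

```bash
python3 -c "
from h import *
plan([(.450,.2821,.225,-.5),(.450,.2821,.1955,-.5)])"
```

```text
-> [0.4499 0.2822 0.225 ] -0.49
-> [0.4499 0.2822 0.1956] -0.49
[[-0.13, -0.03, 0.61, 0.11], [-0.14, -0.03, 0.62, 0.1], [0.0, 0.0, 0.74, 0.0], [0.0, 0.0, 0.73, 0.0]]
```

Emit:
jog_arm:
  increments:
    - [-0.13, -0.03, 0.61, 0.11]
    - [-0.14, -0.03, 0.62, 0.1]
    - [0, 0, 0.7, 0]
    - [0, 0, 0.5, 0]
    - [0, 0, 0.27, 0]
    - [0, 0, 0, 0]

```text
time_s: 26.45
tcp_pos: [0.4497, 0.2825, 0.1949]
ee_rot: [[1.0, -0.008, -0.001], [-0.008, -1.0, -0.001], [-0.001, 0.001, -1.0]]
wrist_force: [0.3, -1.2, 0.9]
gripper_width: 0.577
gripper_force: 0.0
```

Emit:
jog_arm:
  increments:
    - [0, 0, 0, 0]
    - [0, 0, 0, 0]
    - [0, 0, 0, 0]
    - [0, 0, 0, 0]
    - [0, 0, 0, 0]
    - [0, 0, 0, 0]
    - [0, 0, 0, 0]
  grip: 10

```text
time_s: 27.15
tcp_pos: [0.4497, 0.2829, 0.1956]
ee_rot: [[1.0, -0.007, 0.0], [-0.007, -1.0, 0.0], [0.0, -0.0, -1.0]]
wrist_force: [-0.9, -0.2, 2.4]
gripper_width: 0.226
gripper_force: 30.0
```

```bash
python3 - <<'E'
from h import *
s=sense();print(s['time_s'],s['gripper_width'],s['gripper_force'])
w=np.radians(2.36)
t=np.array([.5295,-.0537])+.017*np.array([np.cos(w),np.sin(w)])+.0005*np.array([-np.sin(w),np.cos(w)]);print(t)
p=s['tcp_pos'];plan([(p[0],p[1],.265,-.5),(*t,.265,-177.64)])
E
```

```text
27.15 0.2263250219049767 30.000138287432492
[ 0.5465 -0.0525]
-> [0.4497 0.2829 0.265 ] -0.52
-> [ 0.5465 -0.0525  0.265 ] -177.63
[[0.0, 0.0, -0.87, 0.0], [0.0, 0.0, -0.87, 0.01], [0.0, 0.0, -0.86, 0.0], [0.0, 0.0, -0.87, 0.01], [0.13, 0.43, 0.0, 0.99], [0.16, 0.42, 0.0, 0.99], [0.19, 0.4, 0.0, 0.99], [0.23, 0.39, 0.0, 0.99], [0.26, 0.37, 0.0, 0.99], [0.28, 0.35, 0.0, 0.99]]
[[0.31, 0.32, 0.0, 0.99], [0.33, 0.3, 0.0, 0.99], [0.36, 0.27, 0.0, 0.99], [0.38, 0.24, 0.0, 0.99], [0.39, 0.21, 0.0, 0.99], [0.41, 0.18, 0.0, 0.99], [0.42, 0.14, 0.0, 0.99], [0.43, 0.11, 0.0, 0.99], [0.44, 0.08, 0.0, 0.99], [0.45, 0.04, 0.0, 0.99]]
[[0.45, 0.01, 0.0, 0.99], [0.45, -0.03, 0.0, 0.99], [0.44, -0.06, 0.0, 0.99], [0.44, -0.1, 0.0, 0.99], [0.43, -0.13, 0.0, 0.99], [0.41, -0.17, 0.0, 0.99], [0.4, -0.2, 0.0, 0.99], [0.38, -0.23, 0.0, 0.99], [0.36, -0.26, 0.0, 0.99], [0.34, -0.29, 0.0, 0.99]]
[[0.32, -0.31, 0.0, 0.99], [0.29, -0.34, 0.0, 0.99], [0.27, -0.36, 0.0, 0.99], [0.24, -0.38, 0.0, 0.99], [0.2, -0.4, 0.0, 0.99], [0.17, -0.41, 0.0, 0.99], [0.14, -0.43, 0.0, 0.99], [0.1, -0.44, 0.0, 1.0], [0.07, -0.44, 0.0, 0.99], [0.04, -0.45, 0.0, 1.0]]
[[0.0, -0.45, 0.0, 0.99], [-0.04, -0.44, 0.0, 1.0], [-0.07, -0.44, 0.0, 0.99]]
```

Emit:
jog_arm:
  increments:
    - [0, 0, -0.5, 0]
    - [0, 0, -0.9, 0]
    - [0, 0, -1, 0.01]
    - [0, 0, -1, 0.01]
    - [0.13, 0.43, 0, 0.99]
    - [0.16, 0.42, 0, 0.99]
    - [0.19, 0.4, 0, 0.99]
    - [0.23, 0.39, 0, 0.99]
    - [0.26, 0.37, 0, 0.99]
    - [0.28, 0.35, 0, 0.99]

```text
time_s: 28.15
tcp_pos: [0.4646, 0.2307, 0.2639]
ee_rot: [[0.883, -0.469, 0.0], [-0.469, -0.883, 0.0], [0.0, -0.0, -1.0]]
wrist_force: [0.1, -0.3, -0.9]
gripper_width: 0.226
gripper_force: 30.0
```

Emit:
jog_arm:
  increments:
    - [0.31, 0.32, 0, 0.99]
    - [0.33, 0.3, 0, 0.99]
    - [0.36, 0.27, 0, 0.99]
    - [0.38, 0.24, 0, 0.99]
    - [0.39, 0.21, 0, 0.99]
    - [0.41, 0.18, 0, 0.99]
    - [0.42, 0.14, 0, 0.99]
    - [0.43, 0.11, 0, 0.99]
    - [0.44, 0.08, 0, 0.99]
    - [0.45, 0.04, 0, 0.99]

```text
time_s: 29.15
tcp_pos: [0.4893, 0.1448, 0.2638]
ee_rot: [[0.287, -0.958, 0.0], [-0.958, -0.287, 0.0], [-0.0, -0.0, -1.0]]
wrist_force: [0.6, 0.1, -0.2]
gripper_width: 0.23
gripper_force: 30.0
```

Emit:
jog_arm:
  increments:
    - [0.45, 0.01, 0, 0.99]
    - [0.45, -0.03, 0, 0.99]
    - [0.44, -0.06, 0, 0.99]
    - [0.44, -0.1, 0, 0.99]
    - [0.43, -0.13, 0, 0.99]
    - [0.41, -0.17, 0, 0.99]
    - [0.4, -0.2, 0, 0.99]
    - [0.38, -0.23, 0, 0.99]
    - [0.36, -0.26, 0, 0.99]
    - [0.34, -0.29, 0, 0.99]

```text
time_s: 30.15
tcp_pos: [0.5141, 0.0589, 0.2638]
ee_rot: [[-0.48, -0.877, 0.0], [-0.877, 0.48, 0.0], [-0.0, -0.0, -1.0]]
wrist_force: [0.9, -0.8, 0.1]
gripper_width: 0.229
gripper_force: 30.0
```

Emit:
jog_arm:
  increments:
    - [0.32, -0.31, 0, 0.99]
    - [0.29, -0.34, 0, 0.99]
    - [0.27, -0.36, 0, 0.99]
    - [0.24, -0.38, 0, 0.99]
    - [0.2, -0.4, 0, 0.99]
    - [0.17, -0.41, 0, 0.99]
    - [0.14, -0.43, 0, 0.99]
    - [0.1, -0.44, 0, 1]
    - [0.07, -0.44, 0, 0.99]
    - [0.04, -0.45, 0, 1]

```text
time_s: 31.15
tcp_pos: [0.5389, -0.0272, 0.2638]
ee_rot: [[-0.962, -0.273, 0.0], [-0.273, 0.962, 0.0], [-0.0, 0.0, -1.0]]
wrist_force: [0.5, -0.2, -0.5]
gripper_width: 0.228
gripper_force: 30.0
```

Emit:
jog_arm:
  increments:
    - [0, -0.45, 0, 0.99]
    - [-0.04, -0.44, 0, 1]
    - [-0.07, -0.44, 0, 0.99]
    - [0, 0, 0, 0]
    - [0, 0, 0, 0]

```text
time_s: 31.65
tcp_pos: [0.5463, -0.0526, 0.2636]
ee_rot: [[-0.999, -0.042, 0.0], [-0.042, 0.999, 0.0], [-0.0, 0.0, -1.0]]
wrist_force: [-1.1, 0.1, -1.0]
gripper_width: 0.227
gripper_force: 30.0
```

```bash
python3 - <<'E'
from h import *
s=sense();print(s['time_s'],s['tcp_pos'],s['gripper_width']);a=eyes.capture('wrist');cv2.imwrite('pics/w7.png',a)
plan([(.5465,-.0525,.2354,-177.64)])
E
```

```text
31.65 [ 0.5463 -0.0526  0.2636] 0.22677626872722165
-> [ 0.5465 -0.0526  0.2353] -177.65
[[-0.01, 0.0, 0.7, 0.01], [0.0, -0.01, 0.71, 0.01]]
```

Emit:
jog_arm:
  increments:
    - [-0.01, 0, 0.7, 0.01]
    - [0, -0.01, 0.7, 0.01]
    - [0, 0, 0, 0]
    - [0, 0, 0, 0]

```text
time_s: 32.1
tcp_pos: [0.5467, -0.0524, 0.2355]
ee_rot: [[-0.999, -0.041, -0.0], [-0.041, 0.999, -0.0], [0.0, -0.0, -1.0]]
wrist_force: [0.5, -0.5, -0.7]
gripper_width: 0.229
gripper_force: 30.0
```

```bash
python3 - <<'E'
from h import *
from fit import pose
s=sense();a=eyes.capture('wrist');cv2.imwrite('pics/w8.png',a);print(s['time_s'],s['tcp_pos'],s['ee_rot'][:2])
P=[.5278,-.0118,np.radians(2.36),.0023]
for c in((-.01825,-.042-.0205,.025),(-.01825,-.042+.0205,.025),(-.03,-.042-.0205,.025),(-.03,-.042+.0205,.025),(-.01825,-.0565,.025),(-.01825,-.0275,.025)):print(c,proj('wrist',pose(P,np.array(c)),s))
g=a.max(2).astype(int)
for v in range(150,232,8):print(v,g[v,280:362].tolist())
E
```

```text
32.1 [ 0.5467 -0.0524  0.2355] [[-0.9992 -0.0409 -0.0003]
 [-0.0409  0.9992 -0.0003]]
(-0.01825, -0.0625, 0.025) [286.8923 177.5361]
(-0.01825, -0.021500000000000002, 0.025) [352.4328 177.5341]
(-0.03, -0.0625, 0.025) [286.4388 159.0079]
(-0.03, -0.021500000000000002, 0.025) [352.8698 158.9994]
(-0.01825, -0.0565, 0.025) [296.4365 177.4984]
(-0.01825, -0.0275, 0.025) [342.8809 177.4969]
150 [68, 68, 69, 68, 69, 68, 68, 68, 69, 74, 86, 97, 103, 105, 105, 104, 104, 105, 106, 108, 109, 109, 109, 110, 109, 110, 110, 110, 110, 111, 110, 111, 111, 111, 111, 112, 112, 112, 112, 111, 112, 112, 111, 111, 111, 111, 110, 110, 110, 110, 110, 108, 105, 105, 104, 103, 103, 103, 103, 103, 103, 102, 103, 103, 103, 103, 103, 105, 106, 106, 106, 103, 94, 79, 68, 64, 65, 64, 64, 64, 63, 63]
158 [67, 67, 67, 67, 67, 67, 70, 109, 208, 251, 254, 253, 252, 253, 253, 253, 253, 254, 254, 254, 254, 254, 253, 253, 253, 252, 252, 253, 253, 252, 252, 251, 250, 249, 249, 249, 250, 251, 251, 251, 251, 251, 249, 248, 248, 249, 249, 249, 249, 248, 249, 249, 250, 249, 250, 250, 250, 250, 248, 249, 249, 249, 249, 249,
[... 2851 characters left out ...]
, 33, 33, 40, 64, 92, 108, 112, 112, 113, 113, 113, 112, 111, 112, 113, 114, 114, 113, 111, 110, 111, 113, 114, 114, 113, 113, 114, 116, 118, 116, 116, 116, 116, 116, 117, 117, 115, 114, 114, 113, 114, 114, 115, 116, 115, 116, 116, 117, 116, 116, 115, 113, 113, 113, 114, 114, 113, 112, 113, 113, 113, 112, 102, 70, 44, 35, 35, 34, 34, 34, 33, 33, 34, 34]
230 [30, 29, 31, 29, 30, 31, 31, 29, 30, 29, 30, 34, 42, 57, 79, 98, 109, 110, 111, 110, 110, 104, 84, 53, 36, 32, 32, 32, 32, 32, 32, 32, 32, 32, 33, 32, 32, 33, 33, 33, 33, 33, 33, 33, 33, 33, 32, 34, 32, 35, 33, 32, 33, 32, 33, 33, 34, 37, 63, 98, 110, 112, 112, 112, 110, 106, 91, 69, 54, 48, 44, 35, 32, 31, 31, 32, 31, 32, 32, 31, 31, 31]
```

The lip's middle is at column 321.1 and the held plate's at 321.0, so they are aligned. I descend as before.

Emit:
jog_arm:
  increments:
    - [0, 0, 0.4, 0]
    - [0, 0, 0.4, 0]
    - [0, 0, 0.3, 0]
    - [0, 0, 0.1, 0]
    - [0, 0, 0.06, 0]
    - [0, 0, 0, 0]
    - [0, 0, 0, 0]

```text
time_s: 32.85
tcp_pos: [0.5467, -0.0527, 0.2103]
ee_rot: [[-0.999, -0.04, 0.0], [-0.04, 0.999, 0.0], [-0.0, 0.0, -1.0]]
wrist_force: [0.5, 0.2, -0.9]
gripper_width: 0.224
gripper_force: 30.0
```

Emit:
jog_arm:
  increments:
    - [0, 0, 0.06, 0]
    - [0, 0, 0, 0]
    - [0, 0, 0, 0]

```text
time_s: 33.15
tcp_pos: [0.5466, -0.0527, 0.209]
ee_rot: [[-0.999, -0.04, 0.0], [-0.04, 0.999, 0.0], [-0.0, 0.0, -1.0]]
wrist_force: [-0.1, 0.2, -0.5]
gripper_width: 0.225
gripper_force: 30.0
```

Emit:
jog_arm:
  increments:
    - [0, 0.015, 0, 0]
    - [0, 0, 0, 0]
    - [0, 0, 0, 0]
    - [0, 0, 0, 0]
  grip: 24

```text
time_s: 33.55
tcp_pos: [0.5466, -0.0524, 0.209]
ee_rot: [[-0.999, -0.04, 0.0], [-0.04, 0.999, 0.0], [-0.0, 0.0, -1.0]]
wrist_force: [-0.4, -0.1, 0.0]
gripper_width: 0.273
gripper_force: 0.0
```

```bash
python3 - <<'E'
from h import *
s=sense();a=eyes.capture('wrist');cv2.imwrite('pics/w9.png',a);print(s['time_s'],s['tcp_pos'],s['gripper_width'])
cv2.imwrite('pics/w9c.png',cv2.resize(a[130:270,220:420],None,fx=4,fy=4,interpolation=cv2.INTER_CUBIC))
E
```

```text
33.55 [ 0.5466 -0.0524  0.209 ] 0.27270555024188764
```

View pics/w9c.png

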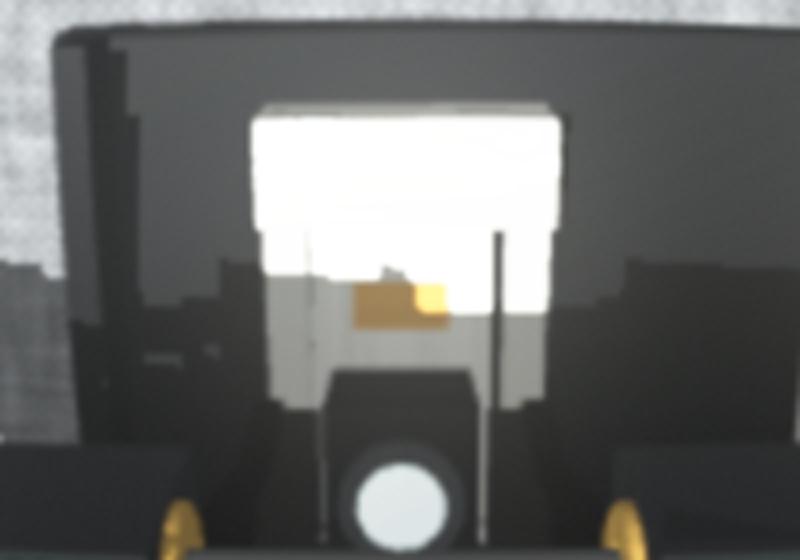

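The last picture shows the nose tipped down inside the frame, plate columns 312–493 and pocket about 308–503. I regrip, shift 0.4 mm to +y, and slide it in.

Emit:
jog_arm:
  increments:
    - [0, 0, 0, 0]
    - [0, 0, 0, 0]
    - [0, 0, 0, 0]
    - [0, 0, 0, 0]
  grip: 10

```text
time_s: 34.0
tcp_pos: [0.5466, -0.0525, 0.209]
ee_rot: [[-0.999, -0.04, -0.0], [-0.04, 0.999, 0.0], [0.0, 0.0, -1.0]]
wrist_force: [0.5, -0.8, 1.4]
gripper_width: 0.223
gripper_force: 30.0
```

Emit:
jog_arm:
  increments:
    - [0, 0.02, -0.03, 0]
    - [0.1, 0, 0, 0]
    - [0.1, 0, 0, 0]
    - [0.1, 0, 0, 0]
    - [0, 0, 0, 0]
    - [0, 0, 0, 0]

```text
time_s: 34.6
tcp_pos: [0.5405, -0.0523, 0.2096]
ee_rot: [[-0.999, -0.04, 0.0], [-0.04, 0.999, -0.0], [-0.0, -0.0, -1.0]]
wrist_force: [-0.1, 0.0, -0.2]
gripper_width: 0.23
gripper_force: 30.0
```

Emit:
jog_arm:
  increments:
    - [0.05, 0, 0, 0]
    - [0.03, 0, 0, 0]
    - [0, 0, 0, 0]
    - [0, 0, 0, 0]

```text
time_s: 35.0
tcp_pos: [0.539, -0.0523, 0.2096]
ee_rot: [[-0.999, -0.04, 0.0], [-0.04, 0.999, -0.0], [-0.0, -0.0, -1.0]]
wrist_force: [0.2, -0.0, -0.3]
gripper_width: 0.227
gripper_force: 30.0
```

Emit:
jog_arm:
  increments:
    - [0.03, 0, 0, 0]
    - [0, 0, 0, 0]
    - [0, 0, 0, 0]

```text
time_s: 35.3
tcp_pos: [0.5384, -0.0524, 0.2095]
ee_rot: [[-0.999, -0.04, -0.0], [-0.04, 0.999, -0.0], [0.0, -0.0, -1.0]]
wrist_force: [0.3, 0.1, -0.4]
gripper_width: 0.227
gripper_force: 30.0
```

Emit:
jog_arm:
  increments:
    - [0.03, 0, 0, 0]
    - [0, 0, 0, 0]
    - [0, 0, 0, 0]

```text
time_s: 35.6
tcp_pos: [0.5378, -0.0524, 0.2096]
ee_rot: [[-0.999, -0.04, 0.0], [-0.04, 0.999, 0.0], [-0.0, 0.0, -1.0]]
wrist_force: [-0.9, 0.2, -0.5]
gripper_width: 0.23
gripper_force: 30.0
```

Emit:
jog_arm:
  increments:
    - [0.03, 0, 0, 0]
    - [0, 0, 0, 0]
    - [0, 0, 0, 0]

```text
time_s: 35.9
tcp_pos: [0.5374, -0.0524, 0.2097]
ee_rot: [[-0.999, -0.04, 0.001], [-0.04, 0.999, 0.0], [-0.001, 0.0, -1.0]]
wrist_force: [1.1, 0.5, -0.7]
gripper_width: 0.231
gripper_force: 30.0
```

Emit:
jog_arm:
  increments:
    - [0.03, 0, 0, 0]
    - [0, 0, 0, 0]
    - [0, 0, 0, 0]

```text
time_s: 36.2
tcp_pos: [0.5371, -0.0524, 0.2098]
ee_rot: [[-0.999, -0.04, 0.002], [-0.04, 0.999, 0.0], [-0.002, 0.0, -1.0]]
wrist_force: [3.0, -1.1, -2.9]
gripper_width: 0.225
gripper_force: 30.0
```

Nose wall met; I back off and release, then rise and check.

Emit:
jog_arm:
  increments:
    - [-0.04, 0, 0, 0]
    - [0, 0, 0, 0]

```text
time_s: 36.4
tcp_pos: [0.5375, -0.0524, 0.2097]
ee_rot: [[-0.999, -0.04, 0.0], [-0.04, 0.999, 0.0], [-0.0, 0.0, -1.0]]
wrist_force: [2.0, -1.4, -0.1]
gripper_width: 0.23
gripper_force: 30.0
```

Emit:
jog_arm:
  increments:
    - [0, 0, 0, 0]
    - [0, 0, 0, 0]
    - [0, 0, 0, 0]
    - [0, 0, 0, 0]
    - [0, 0, 0, 0]
  grip: 28

```text
time_s: 36.9
tcp_pos: [0.5372, -0.0525, 0.2095]
ee_rot: [[-0.999, -0.039, -0.0], [-0.039, 0.999, -0.0], [0.0, -0.0, -1.0]]
wrist_force: [-0.1, -0.3, 0.2]
gripper_width: 0.317
gripper_force: 0.0
```

Emit:
jog_arm:
  increments:
    - [0, 0, -0.5, 0]
    - [0, 0, -1, 0]
    - [0, 0, -1, 0]
    - [0, 0, -1, 0]
    - [0, 0, -1, 0]
    - [0, 0, 0, 0]
    - [0, 0, 0, 0]

```text
time_s: 37.6
tcp_pos: [0.5372, -0.0524, 0.3002]
ee_rot: [[-0.999, -0.039, 0.001], [-0.039, 0.999, 0.001], [-0.001, 0.0, -1.0]]
wrist_force: [-0.5, 0.0, -0.9]
gripper_width: 0.323
gripper_force: 0.0
```

```bash
python3 - <<'E'
from h import *
from fit import pose
s=sense();a=eyes.capture('wrist');cv2.imwrite('pics/w10.png',a);print(s['time_s'],s['tcp_pos'],s['gripper_width'],s['wrist_force'])
print([(round(d['conf'],2),np.round(d['centre'],4).tolist()) for d in eyes.spot_in('wrist','camera_a')])
P=[.5278,-.0118,np.radians(2.36),.0023]
h=cv2.cvtColor(a,cv2.COLOR_BGR2HSV)
m=((h[...,1]>100)&(h[...,2]>80)&(h[...,0]>8)&(h[...,0]<32)).astype(np.uint8)
k,l,st,ce=cv2.connectedComponentsWithStats(m[130:260,240:420]);print([(c+[240,130],q[4]) for c,q in zip(ce[1:],st[1:]) if q[4]>15])
# lens blobs in w6 (A, yaw 0) and now (B), as position in pocket if lens z = floor+.037
for f,ss,yc in(('w6',dict(tcp_pos=[.5342,.0314,.3],ee_rot=[[.9992,.0401,.001],[.0401,-.9992,.0007],[.0011,-.0007,-1]]),.042),('w10',s,-.042)):
    b=cv2.imread(f'pics/{f}.png');hh=cv2.cvtColor(b,cv2.COLOR_BGR2HSV)
    for e in(.0,):
        X=pose(P,np.array([.009,yc,.047]));u=proj('wrist',X,ss)
        x0,y0=(u-16).astype(int);w=((b.max(2)>120)&(hh[...,1]<60)).astype(np.uint8)[y0:y0+32,x0:x0+32]
        k,l,st,ce=cv2.connectedComponentsWithStats(w)
        for c,q in zip(ce[1:],st[1:]):
            if 40<q[4]<400:
                Y=onz('wrist',c+[x0,y0],.0493,ss);d=Y-X;print(f,'pred',u,'seen',c+[x0,y0],q[4],'offset from home mm',d*1e3)
E
```

```text
37.6 [ 0.5372 -0.0524  0.3002] 0.32329673030676 [-0.4848  0.0282 -0.8857]
[(0.91, [0.4149, 0.0165, 0.0263]), (0.79, [0.3377, 0.2411, 0.0102]), (0.73, [0.5254, 0.0263, 0.0306]), (0.6, [0.5255, -0.0512, 0.0363])]
[(array([320.1748, 174.0583]), np.int32(103)), (array([413.24, 174.52]), np.int32(75)), (array([382.1739, 257.8696]), np.int32(23))]
w6 pred [321.8941 208.8384] seen [320.1321 208.4969] 159 offset from home mm [0.209  1.3845 0.    ]
w6 pred [321.8941 208.8384] seen [333.3692 218.7692] 65 offset from home mm [-7.9752 -9.4782  0.    ]
w6 pred [321.8941 208.8384] seen [307.4464 219.0893] 56 offset from home mm [-9.0844 11.1084  0.    ]
w10 pred [319.0625 210.6832] seen [320.3037 207.7111] 135 offset from home mm [-2.5062  0.8796  0.    ]
```

```bash
python3 - <<'E'
from h import *
from fit import pose
P=[.5278,-.0118,np.radians(2.36),.0023];s=sense()
b=cv2.imread('pics/w10.png');hh=cv2.cvtColor(b,cv2.COLOR_BGR2HSV)
for yc in(.042,-.042):
    X=pose(P,np.array([.009,yc,.047]));u=proj('wrist',X,s);x0,y0=(u-16).astype(int)
    k,l,st,ce=cv2.connectedComponentsWithStats(((b.max(2)>120)&(hh[...,1]<60)).astype(np.uint8)[y0:y0+32,x0:x0+32])
    print(u,[(c+[x0,y0],q[4]) for c,q in zip(ce[1:],st[1:]) if q[4]>30])
g=b.max(2)
for c in(314,320,326): print(c,g[165:225,c].tolist())
for c in(407,413,419): print(c,g[165:225,c].tolist())
im=eyes.capture('side');cv2.imwrite('pics/s2.png',im)
print([(round(d['conf'],2),np.round(d['centre'],4).tolist()) for d in eyes.spot_in('side','camera_a')])
for d in eyes.outline_of('side','camera_a'):
    ys,xs=np.nonzero(d['mask']);print(round(d['conf'],2),xs.min(),xs.max(),ys.min(),ys.max(),len(xs))
print([proj('side',pose(P,np.array([.009,yc,.026]))) for yc in(.042,-.042)])
E
```

```text
[422.3976 211.6094] [(array([421.6585, 206.8455]), np.int32(123))]
[319.2667 212.298 ] [(array([320.3037, 207.7111]), np.int32(135))]
314 [242, 241, 241, 241, 239, 236, 233, 231, 231, 230, 230, 230, 232, 235, 237, 229, 169, 116, 101, 84, 51, 35, 35, 34, 34, 34, 33, 33, 33, 33, 33, 33, 32, 35, 37, 42, 44, 47, 63, 87, 109, 123, 130, 131, 128, 117, 98, 73, 52, 41, 35, 30, 28, 29, 30, 50, 75, 69, 44, 29]
320 [242, 240, 240, 240, 234, 214, 217, 229, 231, 231, 230, 230, 232, 236, 239, 240, 233, 189, 125, 85, 50, 35, 34, 34, 34, 33, 33, 33, 33, 34, 34, 34, 38, 42, 46, 62, 108, 154, 166, 168, 168, 168, 168, 167, 167, 167, 167, 166, 157, 128, 81, 48, 35, 29, 32, 51, 75, 69, 44, 29]
326 [241, 240, 239, 239, 238, 235, 232, 232, 231, 230, 229, 229, 231, 233, 217, 146, 108, 105, 102, 83, 50, 36, 34, 33, 33, 33, 33, 33, 33, 33, 33, 33, 33, 35, 38, 43, 46, 55, 81, 112, 136, 147, 152, 156, 154, 144, 121, 90, 59, 44, 36, 31, 28, 28, 31, 50, 75, 69, 44, 29]
407 [237, 236, 234, 234, 234, 228, 214, 215, 217, 215, 213, 215, 209, 205, 224, 227, 193, 130, 99, 78, 51, 35, 33, 33, 31, 32, 32, 32, 31, 31, 30,
[... 241 characters left out ...]
, 32, 32, 32, 32, 32, 32, 31, 32, 31, 31, 32, 34, 37, 39, 40, 41, 40, 41, 41, 40, 38, 36, 31, 29, 27, 26, 26, 26, 32, 52, 73, 71, 42, 26, 24]
419 [236, 235, 234, 233, 233, 231, 227, 225, 225, 224, 223, 221, 223, 228, 232, 234, 234, 234, 228, 190, 117, 53, 35, 33, 34, 33, 32, 32, 32, 32, 32, 32, 36, 41, 44, 58, 102, 146, 166, 167, 165, 165, 165, 165, 165, 164, 161, 144, 106, 63, 42, 32, 28, 32, 53, 74, 69, 40, 26, 23]
[(0.79, [0.4065, 0.0102, 0.0185]), (0.75, [0.5304, -0.0623, 0.0268]), (0.63, [0.3353, 0.2462, 0.013]), (0.52, [0.5263, 0.0225, 0.0311]), (0.21, [0.7407, 0.0821, 0.0677])]
0.63 215 232 175 193 224
0.52 305 321 205 221 214
[array([314.9874, 213.591 ]), array([324.338 , 234.8602])]
```

```bash
python3 -c "
from h import *
print(r.finish_job())"
```

```text
the job is handed in; nothing more can be done
None
```

The job is handed in at about 38 s of the 72 s, though the hand-in call returned no verdict: the cover lies flat on the pad, and both camera modules measure as seated flat in their pockets, noses under the lips and lenses up, with module B checked by numbers only.

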